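# Stand the toppled bottle up and backlight it with a half-open shutter

## Robot

A 6-joint arm with a two-finger parallel gripper is mounted at the origin on a cart in front of the work surface, level with it; the furniture and walls round the work are solid. World frame = base frame: x ahead of the robot, y to its left, z up, the work surface at z = 0. Lengths are in mm, angles in rad, forces in N, time in s.
With the tool pointing down it reaches from about 350 to 775 mm from the base axis. Payload 7.3 kg.
Tool frame: the origin (TCP) lies at the very end of the fingers, on their centre line; the grasp point (between the pads) lies 19 mm behind it; x points along the fingers, z is the direction in which the jaws open and shut, and the axes are right-handed (so a half turn about x gives the same grasp; the last joint's range is limited). The gripper opens to 92 mm and grips with 3 to 60 N. Pads are 19 mm wide; open, the fingers measure 130 mm over their backs; the gripper's body (75 mm by 190 mm) begins 47 mm behind the grasp point.
Start: joints at [-1.416, 0.342, 1.524, -0, 1.275, -0.146], TCP at [155.572, -501.44, 226.741] pointing down, gripper open.
Joint ranges: [-2.53, 2.53], [-0.77, 2.02], [0.04, 2.7], [-1, 4.14], [0.28, 2.66], [-3.11, 3.11]. Speed limits (rad/s): [2.57, 2.57, 3.14, 3.14, 3.14, 3.14].

## Interface

Orientations are given as [roll, pitch, yaw] about the fixed x, y, z axes, in that order (R = Rz(yaw) Ry(pitch) Rx(roll)).
In Python, from plant import * gives the robot as it stands.
- The arm moves only by the shell command python3 -m creep 'ROWS'. ROWS is JSON, a list of rows, each an object of numbers: "tx", "ty", "tz": the shift along the tool's x, y, z in cm; "wx", "wy", "wz": the turn, a rotation vector about the tool's x, y, z in rad; "gripper": the closure, from -1 (fully open) to 1 (shut). A call has 1 to 8 rows; each row is the pose to reach, as a shift and turn from the pose commanded when the call began, along the tool's axes at that moment; what a row does not reach only later rows make up. A row lasts 1/12 s, in which the tool goes at most 41.7 mm and 7.16 degrees, less where a joint would pass 70% of its speed; a pose out of reach is approached as far as the arm can. A call with a gripper value outside its range is refused whole. The fingers move at their own pace and stop on an object; the grip force is fixed at half the most. Time passes only in rows, so rows that repeat a pose let the fingers close. It gives the time, the measured TCP pose, the force and the opening at its end, in the units of the state.
- get_obs(): the state, without advancing time (a new reading comes with each control period).
- capture(name): name is "scene" or "top"; returns a dict with "frame" (400x640x3 uint8, red, green, blue), "z_map" (400x640 float32, mm along the optical axis (not along the pixel's ray), 0 where there is no reading), "vertical_fov" (degrees; the focal length in pixels is half the picture's height over the tangent of half this angle, whatever the lens; pixels are square), "cx", "cy" (the principal point, pixels), "k1" (the pictures are not rectified: a ray, as slopes to the right and down, at radius r is drawn at 1 + k1 r^2 times it, then the intrinsics apply), "xyz" and "rotation" of the camera in the world. Camera axes: x right, y down, z forward; pixel columns grow to the right and rows downward; lengths in mm; the calibration is good to about 2 mm. A picture is of the moment at which its call begins.
- close_job(): hands the job in, once; it reports no verdict.
The state is a dict: "time": time; "joint_positions": joint angles; "dq": joint speeds; "tau": joint torques, N m; "tool_pos": TCP position; "tcp_rot": TCP orientation; "contact_force": force on the tool from outside, world axes, zero at the start; "moment": the same for the moment, N m; "grip_width": finger opening in mm.
Only numpy, scipy, OpenCV 4.12 (cv2) and the standard library are available. Lean on these libraries where they do the work, as an engineer would, in place of code of your own. Each camera call takes 0.05 s, during which the arm holds its last target.

## Task

The small amber dropper bottle has toppled over: stand it upright, wholly on the round white pad in front of the inspection lamp, and let go of it. Then slide the lamp's orange shutter tab, which a spring pulls shut, to half open (the tab's white line at the red mark) without running it to fully open, and keep holding it there with the fingers: the program finishes while you are holding the shutter half open. Leave the V-block, the loupe and the ring gauge where they are.

Things in the scene. Friction and masses are not known exactly. Their poses are not given: they have to be found in the camera images.
- lamp: inspection lamp, fixed to the desk: grey case 90 (x) x 150 (y) x 105 mm high on a dark foot plate. Origin under the case on the desk, z up. Its front, with the lit window (40 wide, 50 high), faces the lamp's -x and lies at lamp x = -45 mm; a tongue of the foot plate, 78 mm wide and 6 mm thick, reaches forward from it to lamp x = -200 mm and carries the pad. Scale marks on the top edge: white = closed, red = half open, white = fully open
- pad (a point): centre of the top face of the round white pad on the lamp's tongue: 70 mm across, top 9 mm above the desk, 115 mm in front of the lamp's front face; axes as the lamp's
- shutter (a joint): travel of the shutter along the lamp's +y, in m: 0 closed (where it starts), 0.020 half open (tab's white line at the red mark), 0.040 fully open. A spring pushes it shut: about 2 N at closed, 6 N at half, 10 N at fully open
- tab (a point): centre of the orange shutter tab that stands above the lamp's top: 24 (lamp x) x 12 (lamp y) x 34 mm high, from 117 to 151 mm above the desk, with 12 mm of air between it and the case's top (a thin steel neck joins them); moves with the shutter; axes as the lamp's
- bottle: amber dropper bottle with black pointed top, about 0.07 kg. Origin at the centre of its bottom face, z along the bottle from bottom to top. Lies on its side at the start with its z axis level, free to roll (a second such bottle that stands at the back by the printer is no part of the job)
- bottle_mid (a point): point on the bottle's axis half-way up (51 mm from the bottom; the bottle is 102 mm long). The round body is 32 mm across from the bottom up to 65 mm, the collar 24 mm across up to 77 mm, the rubber top 13 mm across. Axes as the bottle's
- v_block: grey steel V-block, 45 x 40 x 36 mm, loose bystander; origin at the centre of its underside
- loupe: folding loupe lying flat, 37 x 84 x 15 mm, loose bystander; origin at the centre of its underside
- ring_gauge: grey steel ring gauge lying flat, 46 mm across, 16 mm high, loose bystander; origin at the centre of its underside
There are look-alikes about, which are no part of the job. Several things look just like the bottle: the one meant starts farthest to the robot's right.

How it is judged (in metres and radians):
On the way, in this order (a step that is already met when the one before it is completed fails the run):
1. the bottle stands upright on the pad, released, with the shutter still closed (angle between bottle_mid's own z axis and vertical below 0.12 rad and horizontal distance between bottle_mid and pad below 0.02 m and z of bottle_mid in the frame of pad between 0.045 and 0.058 m and linear speed of bottle below 0.02 m/s and contact force between each of the arm, the fingers and bottle below 0.1 N and value of joint shutter below 0.006 m), for 0.2 s.
2. the fingers hold the shutter half open (value of joint shutter between 0.016 and 0.024 m and velocity of joint shutter between -0.01 and 0.01 m/s and contact force between the fingers and lamp above 2 N), for 0.3 s.
At the end, for the whole second after the job is handed in: The bottle stands upright (within 0.12 rad) on the pad, its axis within 20 mm of the pad's centre, at rest and untouched by the robot; the shutter is at half travel, 20 mm within 4 mm, still, and held there by the fingers with more than 2 N (all of step 2 and angle between bottle_mid's own z axis and vertical below 0.12 rad and horizontal distance between bottle_mid and pad below 0.02 m and z of bottle_mid in the frame of pad between 0.045 and 0.058 m and linear speed of bottle below 0.02 m/s and contact force between each of the arm, the fingers and bottle below 0.1 N); the arm keeps its last pose, push and grip.
It fails at once if the shutter is run to fully open (beyond 36 mm) (value of joint shutter above 0.036 m).
It fails at once if the v block is moved more than 20 mm (distance of v_block from where it was at the start of the episode above 0.02 m).
It fails at once if the loupe is moved more than 20 mm (distance of loupe from where it was at the start of the episode above 0.02 m).
It fails at once if the ring gauge is moved more than 20 mm (distance of ring_gauge from where it was at the start of the episode above 0.02 m).
It also fails if it takes over 45 s, if anything falls off the work surface, if the arm or the gripper's body presses on something with over 40 N, if the wrist force passes 120 N, or if a joint passes its speed limit or range.

## Working session

There is one attempt and no reset: what is moved stays moved. The work goes in short steps, Python scripts to look and compute and a shell command to move; the robot and the scene stay as the last step left them, time stands still between calls to the robot, and variables do not carry over. Pictures are saved under pics/ and viewed, and the job is handed in when it is done.

```bash
ls; mkdir -p pics; python3 - <<'E'
from plant import *
import cv2
print(get_obs())
for n in ["scene","top"]:
    c=capture(n)
    import numpy as np, pickle
    pickle.dump(c,open(f"pics/{n}0.pkl","wb"))
    cv2.imwrite(f"pics/{n}0.png",cv2.cvtColor(c["frame"],cv2.COLOR_RGB2BGR))
    print({k:v for k,v in c.items() if k not in("frame","z_map")})
E
```

```text
pics
{'time': 0.0, 'joint_positions': array([-1.41600001e+00,  3.42714254e-01,  1.52506979e+00,  1.03385555e-05,
        1.27539868e+00, -1.45965435e-01]), 'dq': array([-0.00027565,  0.00033724,  0.00043702, -0.00122434, -0.00175196,
       -0.00065143]), 'tau': array([ 2.22794872e-03, -4.31242740e+01, -2.44216043e+01,  7.19704223e-02,
        5.60383976e-02, -1.19293009e-04]), 'tool_pos': array([ 155.50444655, -500.98911642,  226.03094889]), 'tcp_rot': array([2.98940998, 1.56920623, 1.71937239]), 'contact_force': array([-0.46864013, -0.33206885, -0.12849851]), 'moment': array([-0.03004137,  0.00567146, -0.03241441]), 'grip_width': 91.89341646476294}
{'vertical_fov': 54.52296422919532, 'cx': 320.95807869723745, 'cy': 188.3158332516168, 'k1': -0.07247316205761038, 'xyz': array([-241.03132126,  495.99264506,  609.94040315]), 'rotation': array([-2.03492037,  0.00902689, -2.23283098])}
{'vertical_fov': 48.99832793261435, 'cx': 320.44025099568853, 'cy': 198.83553572436875, 'k1': -0.11610561313804116, 'xyz': array([ 442.18278584, -147.89966584, 1073.78829011]), 'rotation': array([-3.0254366 ,  0.00661724, -1.59247991])}
```

View pics/scene0.png

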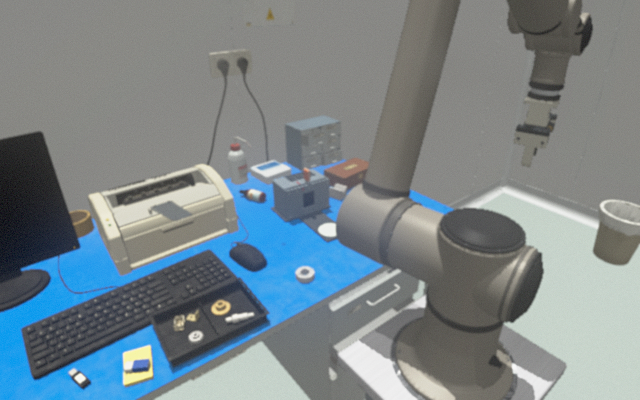

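View pics/top0.png

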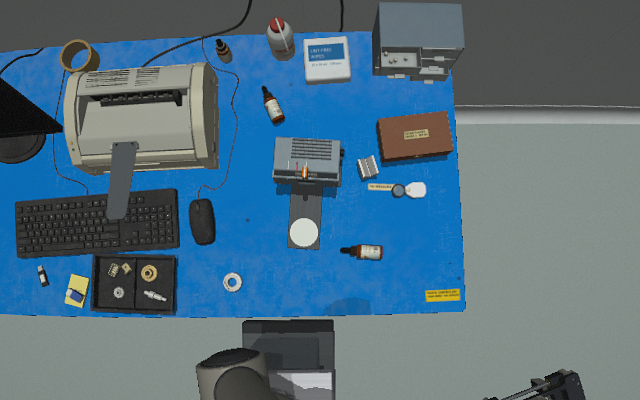

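The top picture shows three bottle candidates: (222,48), standing by the printer; (273,105), lying left of and behind the lamp; and (362,252), lying right of the pad. Image right is the robot's right (-y), so the one at (362,252) should be meant. I'll confirm it in an enlarged crop.

```bash
cat > h.py <<'E'
import numpy as np, cv2, pickle
from scipy.spatial.transform import Rotation as R
def K(c):
    f=200/np.tan(np.radians(c["vertical_fov"])/2)
    return np.array([[f,0,c["cx"]],[0,f,c["cy"]],[0,0,1.]]),np.array([c["k1"],0,0,0.])
def Rm(c):
    r=np.array(c["rotation"]); return r if r.shape==(3,3) else R.from_euler('xyz',r).as_matrix()
def ray(c,u,v):
    k,d=K(c); p=cv2.undistortPoints(np.array([[[u,v]]],float),k,d)[0,0]
    return Rm(c)@np.array([p[0],p[1],1.])
def at_z(c,u,v,z):
    r=ray(c,u,v); o=np.array(c["xyz"]); return o+r*(z-o[2])/r[2]
def at_d(c,u,v):
    d=c["z_map"][int(round(v)),int(round(u))]; return np.array(c["xyz"])+ray(c,u,v)*d
def proj(c,P):
    M=Rm(c).T; k,d=K(c)
    return cv2.projectPoints(np.array(P,float).reshape(-1,1,3),cv2.Rodrigues(M)[0],-M@np.array(c["xyz"]),k,d)[0][:,0]
def cloud(c):
    v,u=np.mgrid[0:400,0:640]; k,d=K(c)
    p=cv2.undistortPoints(np.stack([u,v],-1).reshape(-1,1,2).astype(float),k,d)[:,0]
    P=np.c_[p,np.ones(len(p))]*c["z_map"].reshape(-1,1)
    return (np.array(c["xyz"])+P@Rm(c).T).reshape(400,640,3)
def crop(c,u0,v0,u1,v1,s,name):
    im=cv2.cvtColor(c["frame"],cv2.COLOR_RGB2BGR)[v0:v1,u0:u1]
    cv2.imwrite("pics/"+name,cv2.resize(im,None,fx=s,fy=s,interpolation=cv2.INTER_CUBIC))
def grab(n,name):
    from plant import capture
    c=capture(n); pickle.dump(c,open(f"pics/{name}.pkl","wb")); return c
def load(name): return pickle.load(open(f"pics/{name}.pkl","rb"))
E
python3 - <<'E'
from h import *
c=load("top0")
crop(c,250,120,450,270,4,"t0crop.png")
P=cloud(c)
for u,v in [(250,260),(400,280),(250,200),(304,233),(370,252),(290,150),(320,150)]: print(u,v,P[v,u].round(1))
s=load("scene0"); Q=cloud(s)
for u,v in [(327,231),(300,180),(330,260)]: print(u,v,Q[v,u].round(1))
crop(s,240,140,390,260,5,"s0crop.png")
E
```

```text
250 260 [421.3  31.6  -0.6]
400 280 [ 365.2 -331.8    2.9]
250 200 [568.3  30.2   2.9]
304 233 [ 484.1 -101.9    8.3]
370 252 [ 434.8 -257.9   32.6]
290 150 [668.1 -77.6 104. ]
320 150 [ 666.3 -145.4  104.6]
327 231 [485.8 -85.4   8.3]
300 180 [ 641.9 -105.6  105.1]
330 260 [385.8 -15.1  -1.4]
```

View pics/t0crop.png

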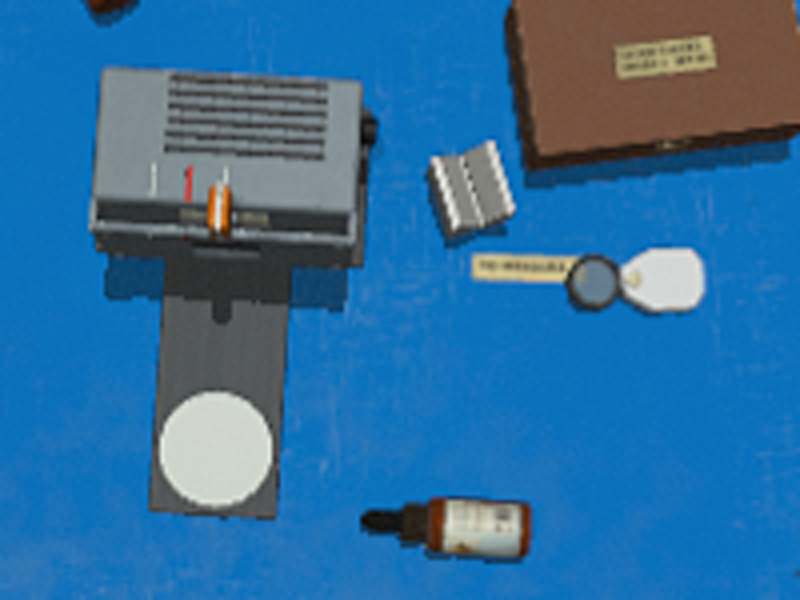

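View pics/s0crop.png

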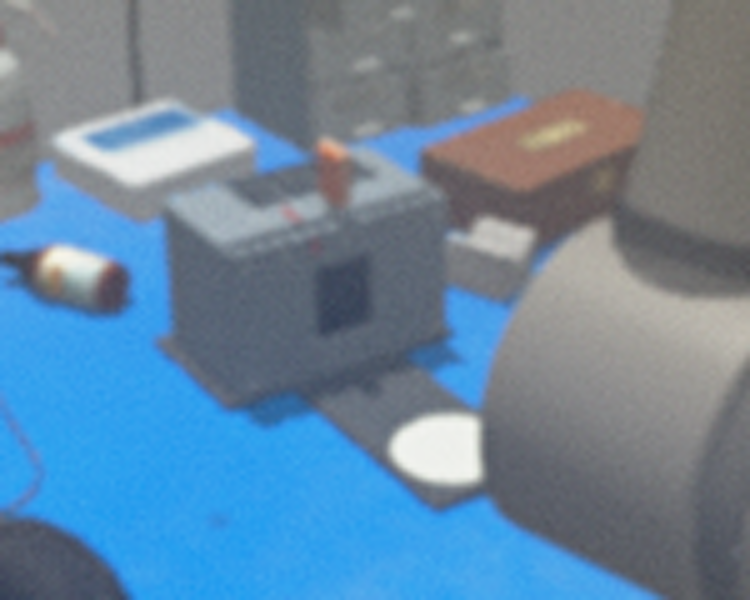

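The crop shows an amber body with a label and a black dropper at crop (450,525), i.e. pixel (362,251). It lies with its tip toward the robot's left, and it is the farthest right of the three, so it is the one meant. The pad is at pixel (304,232), the tab is at (304.5,172), and the red mark is left of it at (297,167).

Now I'll measure it all.

```bash
python3 - <<'E'
from h import *
c=load("top0"); P=cloud(c); H=P[...,2]
# floor level
f=c["frame"].astype(int)
blue=(f[...,2]>150)&(f[...,0]<60)
def zfloor(u0,v0,u1,v1):
    m=blue[v0:v1,u0:u1]; return np.median(H[v0:v1,u0:u1][m])
print("floor",zfloor(330,230,400,290),zfloor(250,170,290,260),zfloor(345,120,375,160))
# pad
sub=np.zeros((400,640),bool); sub[210:256,280:330]=1
m=(sub&(f.min(-1)>150)).astype(np.uint8)
v,u=np.nonzero(m)
cn=max(cv2.findContours(m,cv2.RETR_EXTERNAL,cv2.CHAIN_APPROX_NONE)[0],key=cv2.contourArea)
e=cv2.fitEllipse(cn); print("pad px",e,at_z(c,*e[0],9), "medz",np.median(H[m>0]))
# bottle
sub=np.zeros((400,640),bool); sub[238:265,335:390]=1
m=sub&~blue&(H>5)
print("n",m.sum()); p=P[m]; 
q=np.c_[p[:,0],p[:,1]]; 
for zlo in(5,20):
    s=p[:,2]>zlo; q=p[s,:2]; mu=q.mean(0); w,V=np.linalg.eigh(np.cov(q.T)); a=V[:,1]; a=a*np.sign(a[1]); t=(q-mu)@a
    print(zlo,mu,a,np.degrees(np.arctan2(a[1],a[0])),t.min(),t.max(),"tip",mu+a*t.max(),"bot",mu+a*t.min(), p[:,2].max())
# row profile
for y in range(-300,-190,8):
    s=abs(p[:,1]-y)<4
    if s.sum(): print(y,s.sum(),p[s,0].min().round(1),p[s,0].max().round(1),p[s,2].max().round(1))
# lamp top
sub=np.zeros((400,640),bool); sub[130:190,265:350]=1
m=(sub&(H>98)&(H<112)).astype(np.uint8)
q=P[m>0][:,:2].astype(np.float32); r=cv2.minAreaRect(q); print("lamp top rect",r)
mt=sub&(H>125); print("tab",mt.sum(),P[mt].min(0),P[mt].max(0),np.median(P[mt],0))
# bystanders
for nm,b in dict(v=(352,150,382,182),loupe=(388,178,430,202)).items():
    sub=np.zeros((400,640),bool); sub[b[1]:b[3],b[0]:b[2]]=1
    m=sub&(H>5)&~blue; print(nm,P[m].min(0).round(),P[m].max(0).round())
E
```

```text
floor -0.23295105363604307 -0.2576085497948952 -0.32900868989440823
pad px ((303.47900390625, 231.77142333984375), (27.21234703063965, 27.63334846496582), 25.92620277404785) [ 487.11099145 -100.70021803    9.        ] medz 8.82531618364078
n 478
5 [ 437.96086673 -245.53336198] [0.08929846 0.99600491] 84.87675093972159 -42.493811239221216 97.62065184436875 tip [ 446.67824019 -148.30271318] bot [ 434.166235   -287.85740673] 1073.7882901082316
20 [ 437.62452644 -248.07656129] [0.09504712 0.99547277] 84.54596835730305 -39.99863782599154 100.1566215113529 tip [ 447.14412449 -148.37337134] bot [ 433.82277127 -287.89411628] 1073.7882901082316
-284 43 419.9 450.9 35.4
-276 53 420.1 451.0 34.4
-268 43 420.3 451.3 38.2
-260 44 420.4 451.4 34.2
-252 54 420.5 454.1 34.7
-244 43 423.2 454.2 37.3
-236 53 423.4 454.4 37.2
-228 37 423.6 454.5 36.2
-220 33 428.4 452.5 29.7
-212 28 431.0 450.1 29.6
-204 18 436.0 448.0 23.4
-196 23 436.1 448.3 25.6
lamp top rect ((649.4935913085938, -113.89000701904297), (150.18955993652344, 96.30950164794922), 85.34723663330078)
tab 92 [ 442.18278584 -147.89966584  127.41162863] [ 623.7361814  -105.1771451  1073.78829011] [ 606.06090689 -112.47974543  150.77389081]
v [ 442. -296.    5.] [ 685. -148. 1074.]
loupe [ 442. -405.    5.] [ 603. -148. 1074.]
```

```bash
python3 - <<'E'
import plant
print([n for n in dir(plant) if not n.startswith('_')])
from h import *
o=plant.get_obs(); print(R.from_euler('xyz',o['tcp_rot']).as_matrix().round(3)); print(o['time'])
c=load("top0"); P=cloud(c); H=P[...,2]
sub=np.zeros((400,640),bool); sub[150:190,290:320]=1
ok=c["z_map"]>0
m=sub&ok&(H>148)&(H<156); print("tabtop",m.sum(),P[m].min(0),P[m].max(0),P[m].mean(0)); v,u=np.nonzero(m); print(u.min(),u.max(),v.min(),v.max())
crop(c,288,155,322,190,16,"tab.png")
crop(c,335,235,390,270,14,"bot.png")
E
```

```text
['Unreachable', 'capture', 'close_job', 'get_obs']
[[-0.     0.955  0.296]
 [ 0.001  0.296 -0.955]
 [-1.     0.    -0.001]]
0.1
tabtop 54 [ 599.49653291 -116.8262859   148.04823405] [ 623.7361814  -105.93485713  154.54237738] [ 611.54402765 -111.10284844  150.83050192]
302 307 165 176
```

View pics/tab.png

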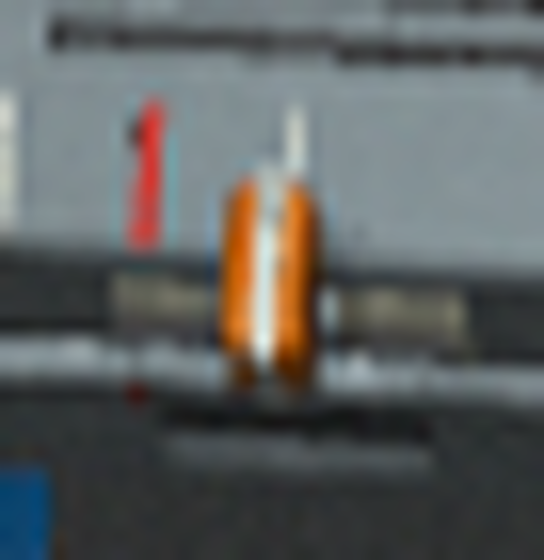

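View pics/bot.png

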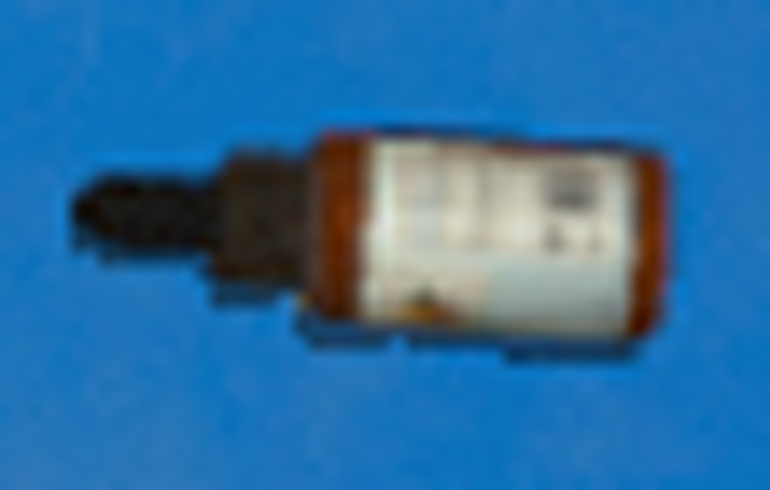

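```bash
python3 - <<'E'
from h import *
c=load("top0")
b=at_z(c,382.5,252.5,16); t=at_z(c,340.3,249.8,16); print(b,t,np.linalg.norm(t-b))
a=(t-b)/np.linalg.norm(t-b); print("az",np.degrees(np.arctan2(a[1],a[0])),"mid",b+a*51, "g45",b+a*45)
# bystander centres
for n,u,v,z in [("v",368,167,36),("loupe l",397,190,10),("loupe r",426,190,5),("ring",232.5,282,16)]: print(n,at_z(c,u,v,z).round())
E
```

```text
[ 432.75339954 -289.67156553   16.        ] [ 441.66297259 -188.51794767   16.        ] 101.54523571962798
az 84.96639915046448 mid [ 437.22813656 -238.86825138   16.        ] g45 [ 436.70169692 -244.84511187   16.        ]
v [ 638. -260.   36.]
loupe l [ 584. -332.   10.]
loupe r [ 583. -405.    5.]
ring [370.  72.  16.]
```

```bash
python3 -m creep '[{"tx":2,"ty":17,"tz":-8,"wx":-0.6},{"tx":2,"ty":17,"tz":-8,"wx":-0.6},{"tx":2,"ty":17,"tz":-8,"wx":-0.6},{"tx":2,"ty":17,"tz":-8,"wx":-0.6},{"tx":2,"ty":17,"tz":-8,"wx":-0.6},{"tx":2,"ty":17,"tz":-8,"wx":-0.6}]'; python3 -c "
from plant import *
print(get_obs()['joint_positions'])"
```

```text
[-1.41600339e+00  3.42607487e-01  1.52491142e+00 -8.57904771e-06
  1.27540817e+00 -1.46030716e-01]validation failed for argument at $[0]...
```

```bash
python3 -m creep '[{"tx":2,"ty":17,"tz":-8,"wx":-0.6,"wy":0,"wz":0,"gripper":-1},{"tx":2,"ty":17,"tz":-8,"wx":-0.6,"wy":0,"wz":0,"gripper":-1},{"tx":2,"ty":17,"tz":-8,"wx":-0.6,"wy":0,"wz":0,"gripper":-1},{"tx":2,"ty":17,"tz":-8,"wx":-0.6,"wy":0,"wz":0,"gripper":-1},{"tx":2,"ty":17,"tz":-8,"wx":-0.6,"wy":0,"wz":0,"gripper":-1},{"tx":2,"ty":17,"tz":-8,"wx":-0.6,"wy":0,"wz":0,"gripper":-1}]'; python3 -c "
from plant import *
print(get_obs()['joint_positions'])"
```

```text
time: 0.6
tool_pos: [296.5, -371.1, 206.0]
tcp_rot: [2.244, 1.568, 1.583]
contact_force: [-0.4, 0.8, 1.1]
grip_width: 91.6
[-1.05900722e+00  2.71254186e-01  1.68703487e+00  1.35178016e-03
  1.18559902e+00 -3.98679186e-01]
```

```bash
python3 -m creep '[{"tx":8.6,"ty":18.6,"tz":3.2,"wx":-0.58,"wy":0,"wz":0,"gripper":-1},{"tx":8.6,"ty":18.6,"tz":3.2,"wx":-0.58,"wy":0,"wz":0,"gripper":-1},{"tx":8.6,"ty":18.6,"tz":3.2,"wx":-0.58,"wy":0,"wz":0,"gripper":-1},{"tx":8.6,"ty":18.6,"tz":3.2,"wx":-0.58,"wy":0,"wz":0,"gripper":-1},{"tx":8.6,"ty":18.6,"tz":3.2,"wx":-0.58,"wy":0,"wz":0,"gripper":-1},{"tx":8.6,"ty":18.6,"tz":3.2,"wx":-0.58,"wy":0,"wz":0,"gripper":-1},{"tx":8.6,"ty":18.6,"tz":3.2,"wx":-0.58,"wy":0,"wz":0,"gripper":-1}]'; python3 - <<'E'
from plant import *
from h import *
o=get_obs();print(o['joint_positions']); print(R.from_euler('xyz',o['tcp_rot']).as_matrix().round(3), o['tool_pos'],o['time'])
E
```

```text
time: 1.18
tool_pos: [435.1, -247.5, 119.5]
tcp_rot: [2.691, 1.568, 2.603]
contact_force: [-0.1, -0.2, -0.3]
grip_width: 91.9
[-6.70195731e-01  4.16287643e-01  1.73926863e+00 -4.06560362e-04
  9.88609121e-01 -5.82030831e-01]
[[-0.002  0.088  0.996]
 [ 0.001  0.996 -0.088]
 [-1.     0.001 -0.002]] [ 435.10961684 -247.50760871  119.4760852 ] 1.1833
```

```bash
python3 -m creep '[{"tx":3,"ty":0,"tz":0,"wx":0,"wy":0,"wz":-0.35,"gripper":-1},{"tx":3,"ty":0,"tz":0,"wx":0,"wy":0,"wz":-0.35,"gripper":-1},{"tx":3,"ty":0,"tz":0,"wx":0,"wy":0,"wz":-0.35,"gripper":-1}, {"tx":3,"ty":0,"tz":0,"wx":0,"wy":0,"wz":-0.35,"gripper":-1}]'; python3 - <<'E'
from plant import *
from h import *
import json
o=get_obs();print(o['joint_positions']); print(R.from_euler('xyz',o['tcp_rot']).as_matrix().round(3), o['tool_pos'],o['time'])
D=[([-1.41600001e+00,3.42714254e-01,1.52506979e+00,0,1.27539868,-.145965],[155.504,-500.989,226.03],[2.98940998, 1.56920623, 1.71937239]),
([-1.05900722e+00,2.71254186e-01,1.68703487,1.35e-3,1.18559902,-.398679],[296.5,-371.1,206.0],[2.244,1.568,1.583]),
([-6.70195731e-01,4.16287643e-01,1.73926863,-4e-4,9.88609121e-01,-.582030831],[435.10961684,-247.50760871,119.4760852],[2.691,1.568,2.603]),
(list(o['joint_positions']),list(o['tool_pos']),list(o['tcp_rot']))]
json.dump(D,open('data.json','w'))
cat='''
import numpy as np, json
from scipy.optimize import least_squares
from scipy.spatial.transform import Rotation as R
rz=lambda a:R.from_euler('z',a).as_matrix()
ry=lambda a:R.from_euler('y',a).as_matrix()
def fk(q,p,full=False):
    a1,h,s,L2,e,L3,L6,a5=p
    M=rz(q[0]); o=np.array([0,0,h])+M@[a1,s,0]; pts=[o]
    M=M@ry(q[1]); o=o+M@[0,0,L2]; pts.append(o)
    M=M@ry(q[2]); o=o+M@[e,0,L3]; pts.append(o)
    M=M@rz(SG[0]*q[3])@ry(q[4]); o=o+M@[a5,0,0]; pts.append(o)
    M=M@rz(SG[1]*q[5]); o=o+M@[0,0,L6]
    # tool x = M z
    T=np.c_[M[:,2],-SG[2]*M[:,1],-SG[2]*M[:,0]] if True else 0
    T=M@T0
    return (o,T,pts) if full else (o,T)
SG=[1,1,1]
T0=np.eye(3)
'''
open('kin.py','w').write(cat)
import kin
# determine T0 and signs
for s4 in(1,-1):
  for s6 in(1,-1):
    kin.SG=[s4,s6,1]; kin.T0=np.eye(3)
    for d in D:
        M=kin.fk(d[0],np.zeros(8))[1]; print(s4,s6,(M.T@R.from_euler('xyz',d[2]).as_matrix()).round(2).tolist())
E
```

```text
time: 1.52
tool_pos: [433.7, -248.2, 90.4]
tcp_rot: [-1.575, 1.217, -1.665]
contact_force: [-0.5, 0.8, 0.4]
grip_width: 92.0
[-0.46717623  0.43491897  1.88781309 -0.49433285  0.74803535 -0.02302869]
[[-0.032  0.084  0.996]
 [-0.345  0.934 -0.09 ]
 [-0.938 -0.347 -0.001]] [ 433.67794538 -248.15586217   90.35946936] 1.5167
1 1 [[-0.0, -0.0, -1.0], [0.0, 1.0, -0.0], [1.0, -0.0, -0.0]]
1 1 [[0.0, -0.0, -1.0], [0.0, 1.0, -0.0], [1.0, -0.0, 0.0]]
1 1 [[0.0, -0.0, -1.0], [0.0, 1.0, -0.0], [1.0, -0.0, 0.0]]
1 1 [[-0.0, -0.0, -1.0], [0.0, 1.0, -0.0], [1.0, -0.0, -0.0]]
1 -1 [[0.0, 0.29, -0.96], [0.0, 0.96, 0.29], [1.0, -0.0, -0.0]]
1 -1 [[0.0, 0.72, -0.7], [0.0, 0.7, 0.72], [1.0, -0.0, 0.0]]
1 -1 [[0.0, 0.92, -0.4], [-0.0, 0.4, 0.92], [1.0, -0.0, 0.0]]
1 -1 [[-0.0, 0.05, -1.0], [0.0, 1.0, 0.05], [1.0, -0.0, -0.0]]
-1 1 [[-0.0, -0.0, -1.0], [0.0, 1.0, -0.0], [1.0, -0.0, -0.0]]
-1 1 [[-0.0, -0.0, -1.0], [0.0, 1.0, -0.0], [1.0, -0.0, -0.0]]
-1 1 [[0.0, 0.0, -1.0], [-0.0, 1.0, 0.0], [1.0, 0.0, 0.0]]
-1 1 [[-0.21, 0.62, -0.76], [-0.57, 0.55, 0.61], [0.79, 0.56, 0.24]]
-1 -1 [[0.0, 0.29, -0.96], [0.0, 0.96, 0.29], [1.0, -0.0, -0.0]]
-1 -1 [[0.0, 0.71, -0.7], [0.0, 0.7, 0.71], [1.0, -0.0, -0.0]]
-1 -1 [[-0.0, 0.92, -0.4], [-0.0, 0.4, 0.92], [1.0, 0.0, 0.0]]
-1 -1 [[-0.24, 0.64, -0.73], [-0.56, 0.52, 0.64], [0.79, 0.56, 0.24]]
```

```bash
cat >> kin.py <<'E'
T0=np.array([[0,0,-1.],[0,1,0],[1,0,0]])
LO=np.array([-2.53,-.77,.04,-1,.28,-3.11]); HI=np.array([2.53,2.02,2.7,4.14,2.66,3.11])
def fit(D,x0=(0,300,76,350,0,350,200,0)):
    x0=np.array(x0,float)
    f=lambda p: np.concatenate([fk(d[0],p)[0]-d[1] for d in D]+[0.003*(p-x0)])
    r=least_squares(f,x0); return r.x, np.concatenate([fk(d[0],r.x)[0]-d[1] for d in D])
def ik(pos,T,p,q0,n=30):
    best=None; rng=np.random.default_rng(0)
    for i in range(n):
        s=np.clip(q0+(rng.normal(size=6)*.5 if i else 0),LO+.01,HI-.01)
        def f(q):
            o,M=fk(q,p); return np.r_[(o-pos)/100,R.from_matrix(M.T@T).as_rotvec()]
        r=least_squares(f,s,bounds=(LO+.005,HI-.005))
        if r.cost<1e-6 and (best is None or np.abs(r.x-q0).max()<np.abs(best-q0).max()): best=r.x
    return best
def T_from(x,z):
    x=np.array(x,float); x/=np.linalg.norm(x); z=np.array(z,float); z-=x*(x@z); z/=np.linalg.norm(z)
    return np.c_[x,np.cross(z,x),z]
E
python3 - <<'E'
import kin,json
from kin import *
D=json.load(open('data.json'))
p,r=fit(D); print(p.round(1)); print(r.round(2))
E
```

```text
[1.000e-01 2.228e+02 7.640e+01 5.061e+02 4.640e+01 3.795e+02 3.180e+02
 1.000e-01]
[-0.01  0.02 -0.01  0.03 -0.01  0.01 -0.01 -0.    0.   -0.    0.   -0.  ]
```

```bash
python3 - <<'E'
import kin,json
from kin import *
D=json.load(open('data.json'))
p,r=fit(D); q0=np.array(D[-1][0])
pad=np.array([487.1,-100.7,9])
th=.35; back=11.5; g=45
for psi in (10,30,50,70,90):
    s=np.radians(psi)
    x=np.array([np.cos(s)*np.cos(th),np.sin(s)*np.cos(th),-np.sin(th)])
    T=T_from(x,[np.sin(s),-np.cos(s),0])
    for lift in (0,60):
        tcp=pad+[0,0,g+lift]+back*x
        q=ik(tcp,T,p,q0)
        print(psi,lift,None if q is None else (q.round(2),[a.round() for a in fk(q,p,True)[2][1:]]))
E
```

```text
10 0 (array([-0.94,  1.01,  2.52,  2.11,  1.41, -1.92]), [array([ 313., -302.,  493.]), array([ 204., -151.,  159.]), array([ 204., -151.,  159.])])
10 60 (array([-0.94,  0.78,  2.54,  2.07,  1.3 , -1.74]), [array([ 270., -242.,  584.]), array([ 204., -151.,  219.]), array([ 204., -151.,  219.])])
30 0 (array([-1.03,  0.9 ,  2.29,  1.61,  1.22, -1.62]), [array([ 272., -301.,  536.]), array([ 238., -245.,  159.]), array([ 238., -245.,  159.])])
30 60 (array([-1.03,  0.73,  2.3 ,  1.55,  1.22, -1.45]), [array([ 240., -248.,  601.]), array([ 238., -245.,  219.]), array([ 238., -245.,  219.])])
50 0 (array([-0.99,  0.9 ,  2.02,  1.21,  1.29, -1.35]), [array([ 280., -288.,  539.]), array([ 302., -321.,  159.]), array([ 302., -321.,  159.])])
50 60 (array([-0.99,  0.76,  2.03,  1.18,  1.34, -1.22]), [array([ 254., -248.,  591.]), array([ 302., -321.,  219.]), array([ 302., -321.,  219.])])
70 0 (array([-0.91,  0.94,  1.75,  0.93,  1.48, -1.19]), [array([ 313., -275.,  521.]), array([ 389., -371.,  159.]), array([ 389., -371.,  159.])])
70 60 (array([-0.91,  0.82,  1.76,  0.92,  1.54, -1.11]), [array([ 290., -245.,  566.]), array([ 389., -371.,  219.]), array([ 389., -371.,  219.])])
90 0 (array([-0.8 ,  1.01,  1.49,  0.72,  1.7 , -1.14]), [array([ 355., -253.,  491.]), array([ 487., -389.,  159.]), array([ 487., -389.,  159.])])
90 60 (array([-0.8 ,  0.91,  1.5 ,  0.73,  1.76, -1.08]), [array([ 334., -233.,  533.]), array([ 487., -389.,  219.]), array([ 487., -389.,  219.])])
```

```bash
python3 -m creep '[{"tx":4,"ty":1.5,"tz":0.28,"wx":0,"wy":0,"wz":0,"gripper":-1},{"tx":6,"ty":2.2,"tz":0.28,"wx":0,"wy":0,"wz":0,"gripper":-1},{"tx":7.9,"ty":2.9,"tz":0.28,"wx":0,"wy":0,"wz":0,"gripper":-1},{"tx":7.9,"ty":2.9,"tz":0.28,"wx":0,"wy":0,"wz":0,"gripper":-1},{"tx":7.9,"ty":2.9,"tz":0.28,"wx":0,"wy":0,"wz":0,"gripper":-1}]'; python3 - <<'E'
from h import *
c=grab("top","top1"); crop(c,310,210,410,285,7,"top1.png")
E
```

```text
time: 1.93
tool_pos: [437.0, -250.3, 6.7]
tcp_rot: [-1.575, 1.222, -1.667]
contact_force: [-0.4, -0.2, 0.7]
grip_width: 91.9
```

View pics/top1.png

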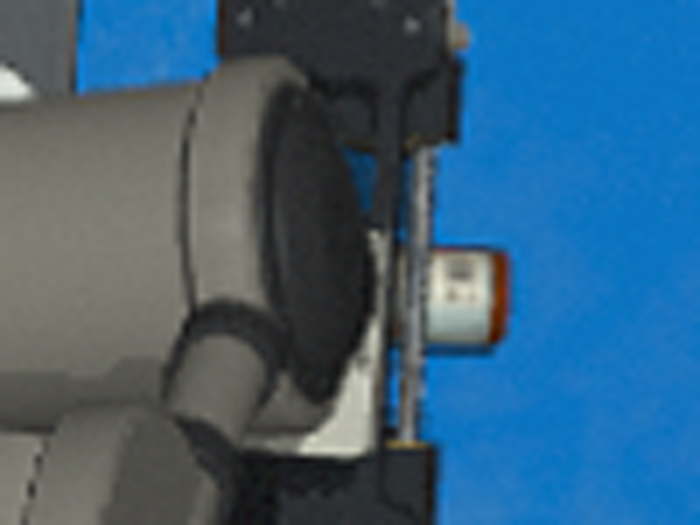

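The open fingers straddle the bottle. Its bottom end shows at crop (470,300), roughly midway between the fingers at crop y about 140 and 450. Now I'll close.

```bash
python3 -m creep '[{"tx":0,"ty":0,"tz":0,"wx":0,"wy":0,"wz":0,"gripper":1},{"tx":0,"ty":0,"tz":0,"wx":0,"wy":0,"wz":0,"gripper":1},{"tx":0,"ty":0,"tz":0,"wx":0,"wy":0,"wz":0,"gripper":1},{"tx":0,"ty":0,"tz":0,"wx":0,"wy":0,"wz":0,"gripper":1},{"tx":0,"ty":0,"tz":0,"wx":0,"wy":0,"wz":0,"gripper":1},{"tx":0,"ty":0,"tz":0,"wx":0,"wy":0,"wz":0,"gripper":1},{"tx":0,"ty":0,"tz":0,"wx":0,"wy":0,"wz":0,"gripper":1}]'; python3 -m creep '[{"tx":0,"ty":0,"tz":0,"wx":0,"wy":0,"wz":0,"gripper":1},{"tx":0,"ty":0,"tz":0,"wx":0,"wy":0,"wz":0,"gripper":1},{"tx":0,"ty":0,"tz":0,"wx":0,"wy":0,"wz":0,"gripper":1},{"tx":0,"ty":0,"tz":0,"wx":0,"wy":0,"wz":0,"gripper":1}]';python3 - <<'E'
from h import *
c=grab("top","top2"); crop(c,310,210,410,285,7,"top2.png")
E
```

```text
time: 2.57
tool_pos: [437.7, -248.8, 6.7]
tcp_rot: [-1.571, 1.221, -1.661]
contact_force: [-0.2, -0.0, -1.6]
grip_width: 50.1
time: 2.9
tool_pos: [437.6, -248.8, 6.5]
tcp_rot: [-1.571, 1.221, -1.661]
contact_force: [-0.2, 0.5, -0.7]
grip_width: 31.1
```

View pics/top2.png

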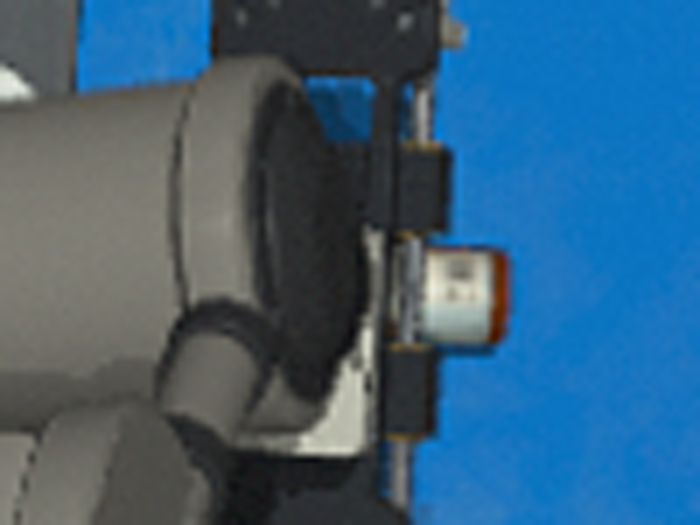

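```bash
python3 -m creep '[{"tx":-1,"ty":-0.4,"tz":0,"wx":0,"wy":0,"wz":0,"gripper":1},{"tx":-3,"ty":-1.1,"tz":0,"wx":0,"wy":0,"wz":0,"gripper":1},{"tx":-6,"ty":-2.2,"tz":0,"wx":0,"wy":0,"wz":0,"gripper":1},{"tx":-9.4,"ty":-3.5,"tz":0,"wx":0,"wy":0,"wz":0,"gripper":1},{"tx":-12,"ty":-4.4,"tz":0,"wx":0,"wy":0,"wz":0,"gripper":1},{"tx":-12,"ty":-4.4,"tz":0,"wx":0,"wy":0,"wz":0,"gripper":1}]'; python3 - <<'E'
from h import *
from plant import *
import kin,json
from kin import *
c=grab("top","top3"); crop(c,280,180,430,290,5,"top3.png")
c=grab("scene","scene3"); crop(c,200,100,420,265,3.6,"scene3.png")
o=get_obs(); print(o['joint_positions'],o['tool_pos'],o['grip_width'])
# bottle axis in tool frame at grasp: az 85, level ; T at grasp
Tg=R.from_euler('xyz',[-1.571,1.221,-1.661]).as_matrix(); tg=np.array([437.6,-248.8,6.5])
a=np.array([np.cos(np.radians(85.2)),np.sin(np.radians(85.2)),0])
print("axis in tool",Tg.T@a,"bottom in tool",Tg.T@(np.array([432.8,-289.7,16])-tg))
E
```

```text
time: 3.45
tool_pos: [440.3, -250.3, 139.9]
tcp_rot: [-1.544, 1.217, -1.635]
contact_force: [1.2, -0.6, 0.4]
grip_width: 31.5
[-0.46764102  0.36957335  1.83069944 -0.43635589  0.85432814 -0.10222366] [ 437.89954437 -249.12510566  135.14635906] 31.74733295232103
axis in tool [-0.3426994   0.93942441 -0.00623649] bottom in tool [  5.18318769 -41.92868007  -1.10469582]
```

View pics/top3.png

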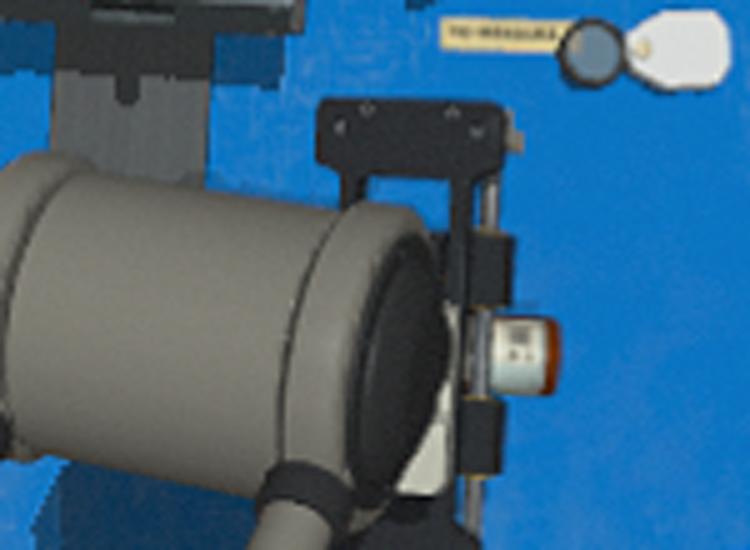

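View pics/scene3.png

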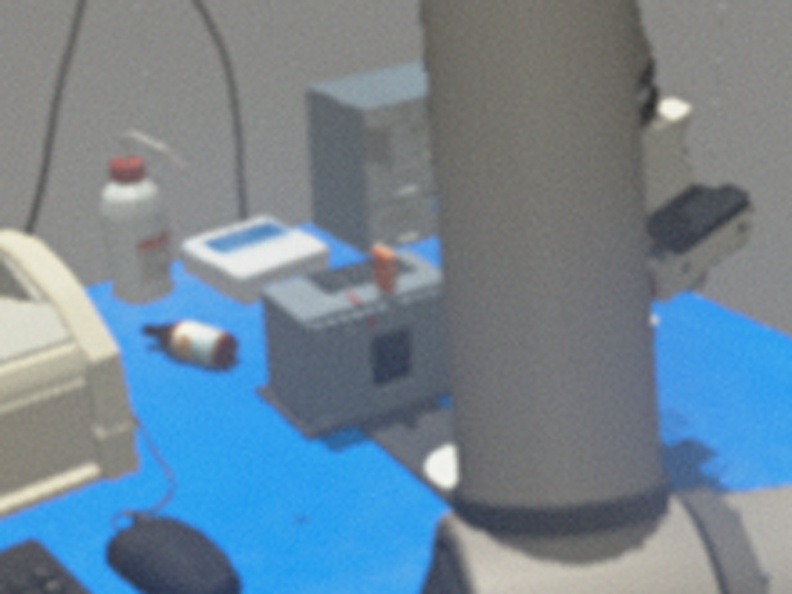

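```bash
cat >> kin.py <<'E'
def delta(o,tcp,T):
    T1=R.from_euler('xyz',o['tcp_rot']).as_matrix()
    return T1.T@(tcp-o['tool_pos'])/10, R.from_matrix(T1.T@T).as_rotvec()
E
python3 - <<'E'
from h import *
from plant import *
import json
from kin import *
D=json.load(open('data.json')); p,_=fit(D)
o=get_obs(); T1=R.from_euler('xyz',o['tcp_rot']).as_matrix(); q=o['joint_positions']
print(o['tool_pos'],fk(q,p)[0])
ax=np.array([-0.3427,.9394,-.006]); bot=np.array([5.18,-41.93,-.5])
pad=np.array([487.1,-100.7,9])
Tup=R.align_vectors([[0,0,1.]],[T1@ax])[0].as_matrix()@T1   # minimal rotation to upright
print("az tool",np.degrees(np.arctan2(Tup[1,0],Tup[0,0])))
for psi in (60,):
    az=np.degrees(np.arctan2(Tup[1,0],Tup[0,0]))
    T=rz(np.radians(psi-az))@Tup
    tcp=pad+[0,0,60]-T@bot
    print(tcp,T.round(3)); print("delta",*delta(o,tcp,T))
    rv=R.from_matrix(T1.T@T).as_rotvec()
    for f in np.linspace(0.1,1,10):
        Tm=T1@R.from_rotvec(rv*f).as_matrix(); tm=o['tool_pos']*(1-f)+tcp*f
        q=ik(tm,Tm,p,q,6); 
        print(f.round(1), None if q is None else q.round(2), (tm+Tm@bot).round(), (tm+Tm@(bot+102*ax)).round()); 
        if q is None: break
E
```

```text
[ 437.89954437 -249.12510566  135.14635906] [ 437.89512388 -249.11790658  135.13732727]
az tool 85.18510712313247
[492.51595973 -92.85486973 110.16222311] [[ 0.47   0.177  0.865]
 [ 0.814  0.294 -0.502]
 [-0.343  0.939 -0.006]]
delta [-3.16311003 15.93893915  4.02745812] [ 0.44199431 -0.19570969  1.54546691]
0.1 [-0.53  0.36  1.81 -0.22  0.88 -0.27] [ 437. -275.  136.] [ 449. -175.  151.]
0.2 [-0.6   0.37  1.79 -0.01  0.92 -0.42] [ 441. -259.  127.] [ 455. -163.  158.]
0.3 [-0.66  0.38  1.78  0.17  0.97 -0.55] [ 446. -242.  118.] [ 461. -153.  163.]
0.4 [-0.73  0.41  1.78  0.33  1.03 -0.66] [ 451. -224.  109.] [ 466. -143.  168.]
0.5 [-0.78  0.44  1.79  0.48  1.09 -0.76] [ 456. -206.  100.] [ 471. -135.  172.]
0.6 [-0.84  0.49  1.8   0.62  1.16 -0.85] [ 461. -186.   92.] [ 475. -127.  175.]
0.7 [-0.88  0.55  1.82  0.74  1.23 -0.93] [ 467. -165.   85.] [ 479. -120.  176.]
0.8 [-0.91  0.62  1.84  0.85  1.29 -1.  ] [ 473. -144.   79.] [ 482. -114.  176.]
0.9 [-0.94  0.7   1.87  0.95  1.36 -1.07] [ 480. -123.   73.] [ 485. -107.  174.]
1.0 [-0.95  0.79  1.89  1.04  1.44 -1.15] [ 487. -101.   69.] [ 487. -101.  171.]
```

```bash
python3 -m creep '[{"tx":-0.2,"ty":1.1,"tz":0.3,"wx":0.03,"wy":-0.014,"wz":0.11,"gripper":1},{"tx":-0.5,"ty":2.3,"tz":0.6,"wx":0.063,"wy":-0.028,"wz":0.22,"gripper":1},{"tx":-0.7,"ty":3.4,"tz":0.9,"wx":0.095,"wy":-0.042,"wz":0.33,"gripper":1},{"tx":-0.9,"ty":4.6,"tz":1.2,"wx":0.126,"wy":-0.056,"wz":0.44,"gripper":1},{"tx":-1.1,"ty":5.7,"tz":1.4,"wx":0.158,"wy":-0.07,"wz":0.55,"gripper":1},{"tx":-1.4,"ty":6.8,"tz":1.7,"wx":0.19,"wy":-0.084,"wz":0.66,"gripper":1},{"tx":-1.6,"ty":8,"tz":2,"wx":0.221,"wy":-0.098,"wz":0.77,"gripper":1},{"tx":-1.6,"ty":8,"tz":2,"wx":0.221,"wy":-0.098,"wz":0.77,"gripper":1}]'; cat > t.py <<'E'
from h import *
from plant import *
import json,sys
from kin import *
psi,lift=float(sys.argv[1]),float(sys.argv[2])
o=get_obs(); T1=R.from_euler('xyz',o['tcp_rot']).as_matrix()
ax=np.array([-0.3427,.9394,-.006]); bot=np.array([5.18,-41.93,-.5])
pad=np.array([487.1,-100.7,9])
Tup=R.align_vectors([[0,0,1.]],[T1@ax])[0].as_matrix()@T1
az=np.degrees(np.arctan2(Tup[1,0],Tup[0,0]))
T=rz(np.radians(psi-az))@Tup
tcp=pad+[0,0,lift]-T@bot
print(o['time'],o['grip_width'],"force",o['contact_force'],"bot now",o['tool_pos']+T1@bot,"axis",T1@ax)
print("delta",*delta(o,tcp,T))
E
python3 t.py 60 60
```

```text
time: 4.22
tool_pos: [463.0, -170.4, 118.9]
tcp_rot: [1.384, 1.124, 1.087]
contact_force: [-0.6, -0.9, -1.5]
grip_width: 31.2
4.2167 31.205878280370413 force [-0.62440259 -0.91964283 -1.51883728] bot now [ 453.17435167 -204.80188807   96.40416048] axis [0.15791872 0.68920892 0.70710989]
delta [4.34538694 7.11591255 0.33912632] [ 0.21126874 -0.10043368  0.77010687]
```

```bash
python3 -m creep '[{"tx":0.6,"ty":1,"tz":0,"wx":0.03,"wy":-0.014,"wz":0.11,"gripper":1},{"tx":1.2,"ty":2,"tz":0.1,"wx":0.06,"wy":-0.028,"wz":0.22,"gripper":1},{"tx":1.9,"ty":3,"tz":0.15,"wx":0.09,"wy":-0.042,"wz":0.33,"gripper":1},{"tx":2.5,"ty":4.1,"tz":0.2,"wx":0.12,"wy":-0.056,"wz":0.44,"gripper":1},{"tx":3.1,"ty":5.1,"tz":0.25,"wx":0.15,"wy":-0.07,"wz":0.55,"gripper":1},{"tx":3.7,"ty":6.1,"tz":0.3,"wx":0.18,"wy":-0.085,"wz":0.66,"gripper":1},{"tx":4.3,"ty":7.1,"tz":0.34,"wx":0.21,"wy":-0.1,"wz":0.77,"gripper":1},{"tx":4.3,"ty":7.1,"tz":0.34,"wx":0.21,"wy":-0.1,"wz":0.77,"gripper":1}]'; python3 t.py 60 60; python3 - <<'E'
from h import *
c=grab("top","top4"); crop(c,230,140,430,290,4,"top4.png")
c=grab("scene","scene4"); crop(c,240,120,400,240,5,"scene4.png")
E
python3 t.py 60 40
```

```text
time: 4.88
tool_pos: [491.8, -90.7, 109.1]
tcp_rot: [1.582, 0.351, 1.056]
contact_force: [-0.8, -0.3, -1.5]
grip_width: 31.3
4.8833 31.299657970442507 force [-0.80852057 -0.31912012 -1.50007579] bot now [486.21725138 -98.53534251  67.99695864] axis [ 0.00450045 -0.00106006  0.99996514]
delta [-0.17665083  0.04575106  0.17126886] [-0.00178727 -0.00802515  0.00136814]
4.9833 31.232888956295245 force [-0.61476845 -1.02404846 -0.98342902] bot now [ 487.60779578 -100.77562457   70.30791192] axis [8.51023901e-04 9.40823227e-03 9.99931203e-01]
delta [ 0.69354015 -2.00702577 -0.01961289] [ 0.00648125 -0.00623718  0.00862971]
```

View pics/top4.png

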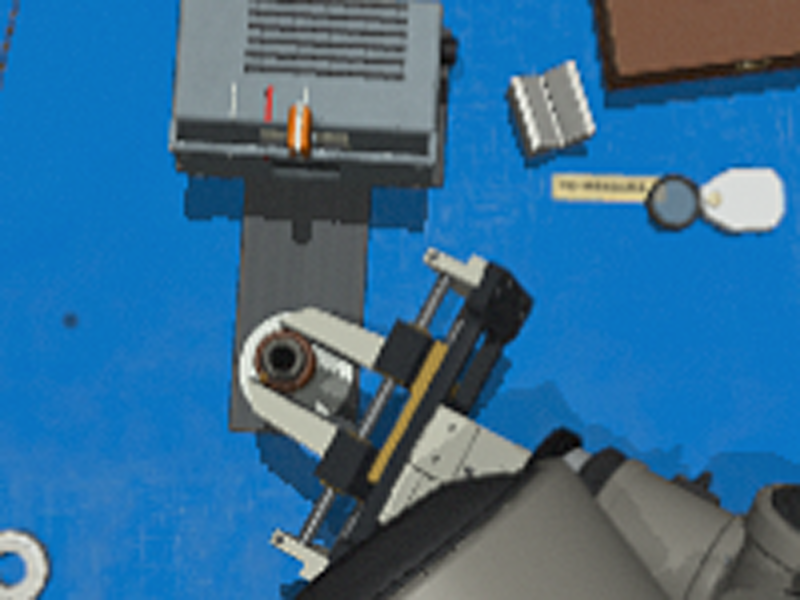

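View pics/scene4.png

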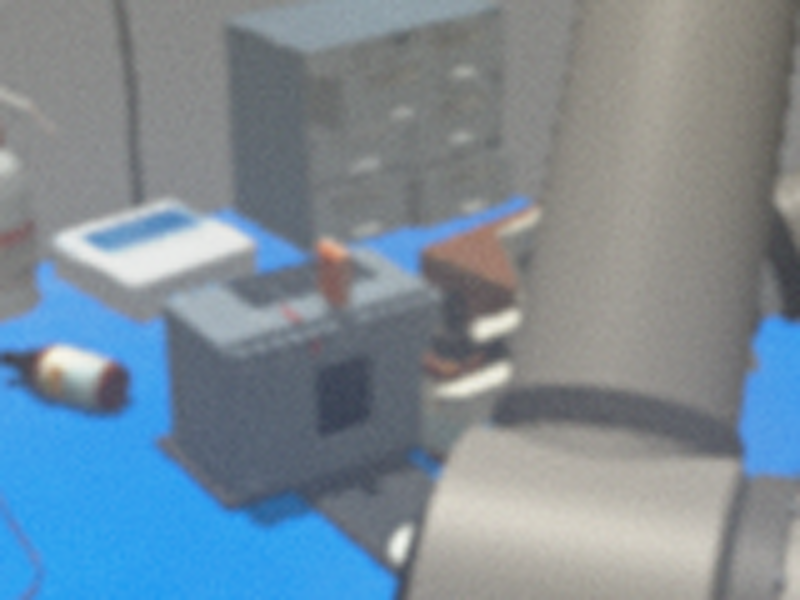

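```bash
python3 - <<'E'
from h import *
c=load("top4"); P=cloud(c); H=P[...,2]; ok=c["z_map"]>0
sub=np.zeros((400,640),bool); sub[218:245,288:315]=1
hs=H[sub&ok]; print(np.histogram(hs,bins=np.arange(0,190,10)))
for lo,hi in((160,185),(138,155),(125,138)):
    m=sub&ok&(H>lo)&(H<hi)
    if m.sum(): print(lo,m.sum(),P[m].mean(0).round(1),((P[m].min(0)+P[m].max(0))/2).round(1),np.median(P[m],0).round(1))
crop(c,285,215,320,250,16,"tip4.png")
print(proj(c,[[487.4,-100.7,69+102],[487.4,-100.7,69+77],[487.4,-100.7,69+65]]))
E
```

```text
(array([253,  50,   0,   0,   0,   0,   0,   1,   4,   2,   3,  19, 191,
       105,  50,   7,  25,   7]), array([  0,  10,  20,  30,  40,  50,  60,  70,  80,  90, 100, 110, 120,
       130, 140, 150, 160, 170, 180]))
160 32 [ 487.6 -100.7  168.8] [ 487.3 -100.6  169. ] [ 488.1 -100.8  168.6]
138 61 [ 485.9 -101.6  147. ] [ 476.7 -105.2  146.7] [ 485.  -101.8  147.1]
125 237 [ 483.1 -106.8  129.6] [ 483.7 -107.1  131.5] [ 484.2 -107.3  129.2]
[[299.9291709  228.38048818]
 [300.55699063 228.95957292]
 [300.84655181 229.2266423 ]]
```

View pics/tip4.png

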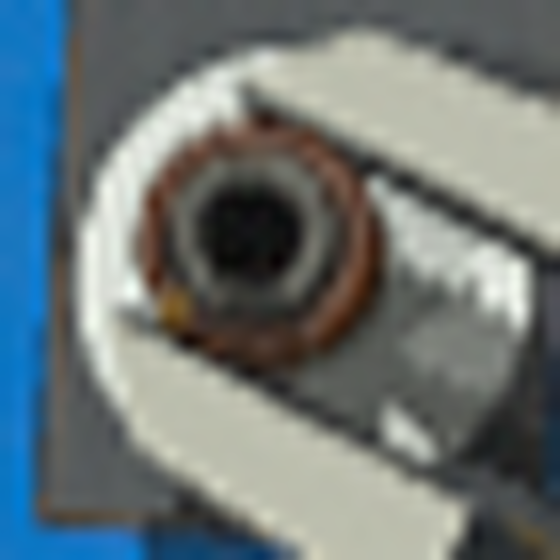

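The bottle is upright in the grip. Its tip at (300.5,229.4) and its body ring at (300.9,229.7) match where an upright bottle over the pad centre should appear. I'll lower it to about 4 mm above the pad.

```bash
python3 t.py 60 4
```

```text
4.9833 31.232888956295245 force [-0.61476845 -1.02404846 -0.98342902] bot now [ 487.60779578 -100.77562457   70.30791192] axis [8.51023901e-04 9.40823227e-03 9.99931203e-01]
delta [ 1.95633853 -5.37826946 -0.01211131] [ 0.00648125 -0.00623718  0.00862971]
```

```bash
python3 -m creep '[{"tx":0.4,"ty":-1.2,"tz":0,"wx":0.006,"wy":-0.006,"wz":0.008,"gripper":1},{"tx":0.9,"ty":-2.4,"tz":0,"wx":0.006,"wy":-0.006,"wz":0.008,"gripper":1},{"tx":1.3,"ty":-3.6,"tz":0,"wx":0.006,"wy":-0.006,"wz":0.008,"gripper":1},{"tx":1.7,"ty":-4.6,"tz":0,"wx":0.006,"wy":-0.006,"wz":0.008,"gripper":1},{"tx":1.96,"ty":-5.38,"tz":0,"wx":0.006,"wy":-0.006,"wz":0.008,"gripper":1},{"tx":1.96,"ty":-5.38,"tz":0,"wx":0.006,"wy":-0.006,"wz":0.008,"gripper":1},{"tx":1.96,"ty":-5.38,"tz":0,"wx":0.006,"wy":-0.006,"wz":0.008,"gripper":1}]'; python3 t.py 60 0
```

```text
time: 5.57
tool_pos: [493.9, -93.6, 56.0]
tcp_rot: [1.572, 0.348, 1.044]
contact_force: [-0.3, -0.3, -0.2]
grip_width: 31.3
5.5667 31.34356719045208 force [-0.32100104 -0.28121822 -0.22069728] bot now [ 488.72834537 -101.46462879   14.84812538] axis [-5.47157338e-03  8.62606719e-04  9.99960483e-01]
delta [ 0.19310059 -0.55456617 -0.15878569] [ 0.00437245  0.00308287 -0.00201218]
```

```bash
python3 -m creep '[{"tx":0.05,"ty":-0.14,"tz":-0.1,"wx":0,"wy":0,"wz":0,"gripper":1},{"tx":0.1,"ty":-0.28,"tz":-0.1,"wx":0,"wy":0,"wz":0,"gripper":1},{"tx":0.1,"ty":-0.28,"tz":-0.1,"wx":0,"wy":0,"wz":0,"gripper":1}]'; python3 t.py 60 0;
```

```text
time: 5.82
tool_pos: [493.0, -93.1, 53.0]
tcp_rot: [1.572, 0.347, 1.043]
contact_force: [0.4, 0.7, -0.6]
grip_width: 31.4
5.8167 31.354347560825843 force [ 0.40219985  0.68440597 -0.64076002] bot now [ 487.77469432 -100.96978541   11.78329451] axis [-5.76462844e-03  3.56217602e-04  9.99959145e-01]
delta [ 0.09582711 -0.26432333 -0.05240875] [ 0.00412812  0.00374675 -0.00260336]
```

```bash
python3 -m creep '[{"tx":0.035,"ty":-0.09,"tz":0,"wx":0,"wy":0,"wz":0,"gripper":1},{"tx":0.035,"ty":-0.09,"tz":0,"wx":0,"wy":0,"wz":0,"gripper":1}]';  python3 -m creep '[{"tx":0.035,"ty":-0.09,"tz":0,"wx":0,"wy":0,"wz":0,"gripper":1},{"tx":0.035,"ty":-0.09,"tz":0,"wx":0,"wy":0,"wz":0,"gripper":1}]'
```

```text
time: 5.98
tool_pos: [493.0, -93.1, 51.9]
tcp_rot: [1.572, 0.347, 1.043]
contact_force: [-0.7, -0.4, -0.9]
grip_width: 31.3
time: 6.15
tool_pos: [493.0, -93.1, 50.8]
tcp_rot: [1.572, 0.347, 1.043]
contact_force: [0.2, 0.6, -0.6]
grip_width: 31.4
```

```bash
python3 -m creep '[{"tx":0.035,"ty":-0.09,"tz":0,"wx":0,"wy":0,"wz":0,"gripper":1},{"tx":0.035,"ty":-0.09,"tz":0,"wx":0,"wy":0,"wz":0,"gripper":1}]';  python3 -m creep '[{"tx":0.018,"ty":-0.05,"tz":0,"wx":0,"wy":0,"wz":0,"gripper":1},{"tx":0.018,"ty":-0.05,"tz":0,"wx":0,"wy":0,"wz":0,"gripper":1}]'
```

```text
time: 6.32
tool_pos: [493.0, -93.0, 49.8]
tcp_rot: [1.572, 0.347, 1.043]
contact_force: [0.2, -0.2, -1.1]
grip_width: 31.5
time: 6.48
tool_pos: [493.0, -93.0, 49.3]
tcp_rot: [1.572, 0.347, 1.043]
contact_force: [0.0, -0.6, -1.7]
grip_width: 31.8
```

```bash
python3 -m creep '[{"tx":0.018,"ty":-0.05,"tz":0,"wx":0,"wy":0,"wz":0,"gripper":1},{"tx":0.018,"ty":-0.05,"tz":0,"wx":0,"wy":0,"wz":0,"gripper":1}]';  python3 -m creep '[{"tx":0.018,"ty":-0.05,"tz":0,"wx":0,"wy":0,"wz":0,"gripper":1},{"tx":0.018,"ty":-0.05,"tz":0,"wx":0,"wy":0,"wz":0,"gripper":1}]'
```

```text
time: 6.65
tool_pos: [493.0, -93.0, 48.8]
tcp_rot: [1.572, 0.347, 1.043]
contact_force: [-0.3, -0.6, -1.5]
grip_width: 31.5
time: 6.82
tool_pos: [493.0, -93.0, 48.3]
tcp_rot: [1.572, 0.347, 1.043]
contact_force: [-0.7, -0.4, -1.0]
grip_width: 31.2
```

```bash
python3 - <<'E'
from h import *
c=grab("top","top5"); P=cloud(c); H=P[...,2]; ok=c["z_map"]>0
sub=np.zeros((400,640),bool); sub[218:248,288:318]=1
m=sub&ok&(H>70)&(H<130); print(np.histogram(H[m],bins=np.arange(60,130,5)))
for lo,hi in((98,120),(80,93),):
    m=sub&ok&(H>lo)&(H<hi); print(lo,m.sum(),P[m].mean(0).round(1),P[m].max(0).round(1))
c4=load("top4");P=cloud(c4);H=P[...,2];m=sub&ok&(H>160)&(H<185);print(H[m].max(),np.sort(H[m])[-8:])
crop(c,285,215,320,250,16,"tip5.png")
E
```

```text
(array([ 0,  0, 87, 16, 14, 35,  1,  2,  5, 23,  4,  0,  0]), array([ 60,  65,  70,  75,  80,  85,  90,  95, 100, 105, 110, 115, 120,
       125]))
98 32 [ 485.8 -104.6  107.3] [493.6 -97.3 112.3]
80 50 [ 487.3 -103.2   85.9] [499.2 -91.6  90.4]
173.15897847033762 [169.85518472 170.14214059 170.80397236 170.9025952  171.78231702
 172.53122816 172.96802318 173.15897847]
```

View pics/tip5.png

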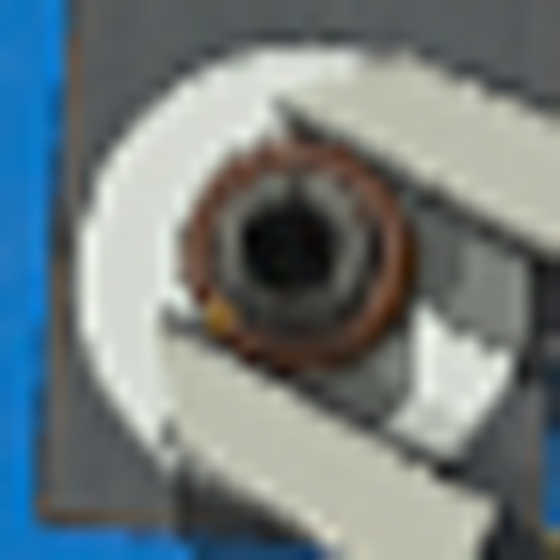

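```bash
python3 - <<'E'
from h import *
c=load("top5")
print("tip",at_z(c,302.6,229.9,109),"shoulder",at_z(c,303.1,230.25,73)); 
c4=load("top4")
print("4: tip",at_z(c4,300.0,228.9,171),"shoulder",at_z(c4,300.9,229.7,134))
for cc in (c,):
    f=cc["frame"]; 
    print("pad-left edge etc", at_z(cc,285+78/16-.5,215+255/16-.5,9), at_z(cc,285+535/16-.5,215+270/16-.5,9))
E
python3 t.py 60 0
```

```text
tip [ 487.0414929  -103.27402606  109.        ] shoulder [ 487.89366409 -102.73490065   73.        ]
4: tip [ 486.32846865 -100.82760934  171.        ] shoulder [ 486.38454686 -100.797024    134.        ]
pad-left edge etc [491.06399221 -66.51851484   9.        ] [ 487.31483822 -135.76408875    9.        ]
6.8667 31.59020117504757 force [-0.38450134 -0.45348265 -0.85562898] bot now [ 487.80992401 -100.82687226    7.13338514] axis [-5.67511991e-03 -2.17857493e-04  9.99959697e-01]
delta [-0.07370805  0.16838584 -0.05029405] [ 0.00375779  0.00369349 -0.00305526]
```

```bash
python3 -m creep '[{"tx":0,"ty":0,"tz":0,"wx":0,"wy":0,"wz":0,"gripper":0.2},{"tx":0,"ty":0,"tz":0,"wx":0,"wy":0,"wz":0,"gripper":0.0},{"tx":0,"ty":0,"tz":0,"wx":0,"wy":0,"wz":0,"gripper":-0.3},{"tx":0,"ty":0,"tz":0,"wx":0,"wy":0,"wz":0,"gripper":-0.3},{"tx":0,"ty":0,"tz":0,"wx":0,"wy":0,"wz":0,"gripper":-0.3},{"tx":0,"ty":0,"tz":0,"wx":0,"wy":0,"wz":0,"gripper":-0.3}]'; python3 - <<'E'
from h import *
c=grab("top","top6"); P=cloud(c); H=P[...,2]; ok=c["z_map"]>0
sub=np.zeros((400,640),bool); sub[218:248,288:318]=1
for lo,hi in((98,120),(80,93),):
    m=sub&ok&(H>lo)&(H<hi); print(lo,m.sum(),P[m].mean(0).round(1),P[m].max(0).round(1))
crop(c,275,205,330,250,12,"tip6.png")
E
```

```text
time: 7.37
tool_pos: [493.0, -93.0, 48.4]
tcp_rot: [1.572, 0.347, 1.043]
contact_force: [-0.1, 0.3, 0.5]
grip_width: 58.9
98 28 [ 488.1 -102.3  106.3] [493.8 -97.3 112.7]
80 52 [ 488.  -102.6   85.7] [499.4 -91.7  89.5]
```

View pics/tip6.png

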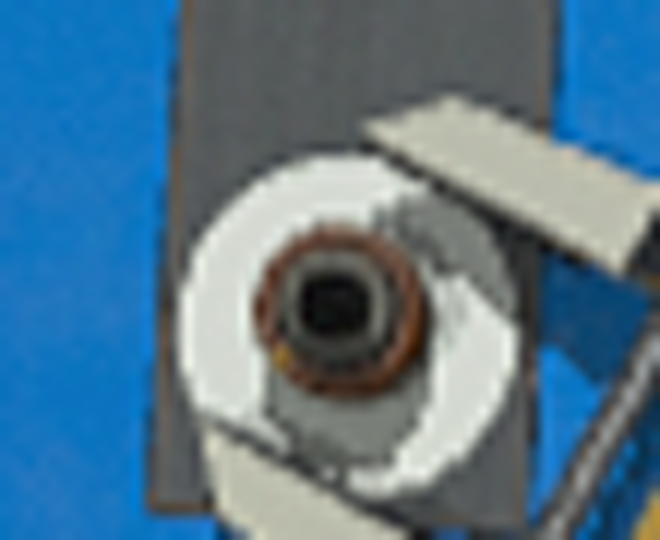

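The bottle stands free. Its tip at crop (335,303) and its body ring at crop (343,312) are consistent with vertical, and it is about 2 mm from the pad centre. I'll retreat along the tool axis.

```bash
python3 -m creep '[{"tx":-1,"ty":0,"tz":0,"wx":0,"wy":0,"wz":0,"gripper":-0.3},{"tx":-3,"ty":0,"tz":0,"wx":0,"wy":0,"wz":0,"gripper":-0.3},{"tx":-6,"ty":0,"tz":0,"wx":0,"wy":0,"wz":0,"gripper":-0.3},{"tx":-9,"ty":0,"tz":0,"wx":0,"wy":0,"wz":0,"gripper":-0.3},{"tx":-12,"ty":1,"tz":0,"wx":0,"wy":0,"wz":0,"gripper":-0.3},{"tx":-13,"ty":4,"tz":0,"wx":0,"wy":0,"wz":0,"gripper":-0.3},{"tx":-13,"ty":8,"tz":0,"wx":0,"wy":0,"wz":0,"gripper":-0.3},{"tx":-13,"ty":10,"tz":0,"wx":0,"wy":0,"wz":0,"gripper":-0.3}]'; python3 - <<'E'
from h import *
c=grab("top","top7"); crop(c,250,120,450,270,4,"top7.png")
P=cloud(c); H=P[...,2]; ok=c["z_map"]>0
sub=np.zeros((400,640),bool); sub[150:190,290:320]=1
m=sub&ok&(H>148)&(H<156); print("tabtop",m.sum(),P[m].mean(0))
E
```

```text
time: 8.08
tool_pos: [448.6, -170.2, 189.8]
tcp_rot: [1.569, 0.347, 1.041]
contact_force: [1.4, 0.1, -0.5]
grip_width: 59.7
tabtop 56 [ 611.42218104 -111.02921542  150.66273482]
```

View pics/top7.png

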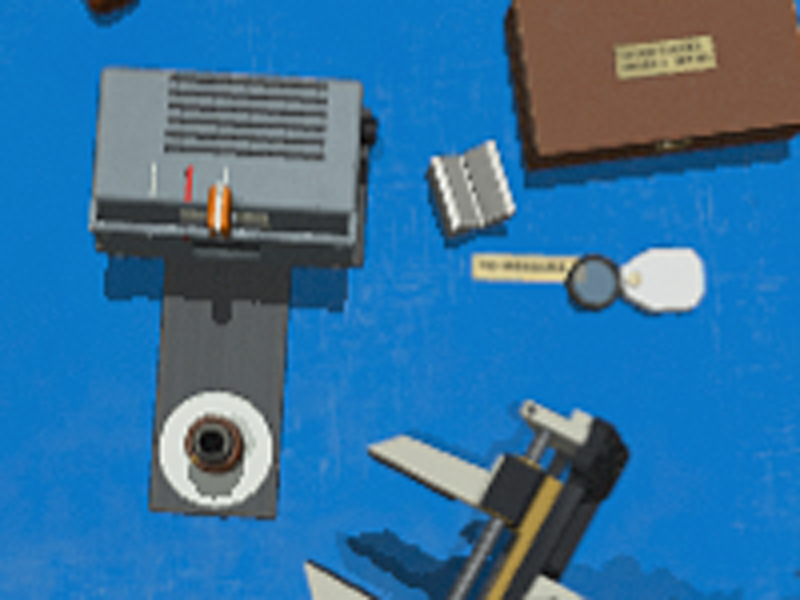

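```bash
cat > s.py <<'E'
from h import *
from plant import *
import json,sys
from kin import *
D=json.load(open('data.json')); p,_=fit(D)
x,y,z,az=map(float,sys.argv[1:5])
o=get_obs(); a=np.radians(az)
T=T_from([0,0,-1],[np.cos(a),np.sin(a),0]); tcp=np.array([x,y,z])
q=ik(tcp,T,p,o['joint_positions'],20)
print(o['time'],o['joint_positions'].round(2),None if q is None else q.round(2), o['tool_pos'].round(1),o['contact_force'].round(1),o['grip_width'])
d,w=delta(o,tcp,T); print("delta",d.round(2),w.round(3))
T1=R.from_euler('xyz',o['tcp_rot']).as_matrix()
q=o['joint_positions']
for f in np.linspace(.2,1,5):
    qq=ik(o['tool_pos']*(1-f)+tcp*f,T1@R.from_rotvec(w*f).as_matrix(),p,q,5); print(f,None if qq is None else qq.round(2)); q=q if qq is None else qq
E
python3 s.py 611.5 -111 230 85.35; python3 s.py 611.5 -111 230 -94.65
```

```text
8.1333 [-1.11  0.66  1.79  0.91  1.63 -1.01] [-0.3   0.52  1.23  0.    1.39 -1.79] [ 449.2 -169.4  191.7] [1.5 1.  2. ] 59.63292081869189
delta [11.14  8.07 11.1 ] [-1.721  1.21  -0.757]
0.2 [-0.94  0.65  1.58  0.76  1.68 -1.13]
0.4 [-0.77  0.63  1.39  0.6   1.7  -1.27]
0.6000000000000001 [-0.61  0.61  1.26  0.41  1.66 -1.43]
0.8 [-0.45  0.57  1.2   0.21  1.57 -1.61]
1.0 [-0.3   0.52  1.23  0.    1.39 -1.79]
8.1333 [-1.11  0.66  1.79  0.91  1.63 -1.01] [-0.3   0.52  1.23  0.    1.39  1.35] [ 449.2 -169.4  191.7] [1.5 1.  2. ] 59.63292081869189
delta [11.14  8.07 11.1 ] [ 0.977 -0.68  -1.087]
0.2 [-1.02  0.49  1.85  0.93  1.4  -0.69]
0.4 [-0.86  0.36  1.83  0.83  1.18 -0.25]
0.6000000000000001 [-0.66  0.32  1.71  0.58  1.06  0.32]
0.8 [-0.46  0.38  1.51  0.24  1.13  0.91]
1.0 [-0.3   0.52  1.23  0.    1.39  1.35]
```

```bash
python3 -m creep '[{"tx":0.8,"ty":0.6,"tz":0.8,"wx":0.07,"wy":-0.049,"wz":-0.078,"gripper":-0.3},{"tx":1.6,"ty":1.2,"tz":1.6,"wx":0.14,"wy":-0.097,"wz":-0.155,"gripper":-0.3},{"tx":2.4,"ty":2,"tz":2.4,"wx":0.21,"wy":-0.146,"wz":-0.233,"gripper":-0.3},{"tx":3.2,"ty":2.6,"tz":3.2,"wx":0.28,"wy":-0.194,"wz":-0.31,"gripper":-0.3},{"tx":4,"ty":3.2,"tz":4,"wx":0.35,"wy":-0.243,"wz":-0.388,"gripper":-0.3},{"tx":4.8,"ty":3.8,"tz":4.8,"wx":0.42,"wy":-0.291,"wz":-0.466,"gripper":-0.3},{"tx":5.6,"ty":4.4,"tz":5.6,"wx":0.49,"wy":-0.34,"wz":-0.543,"gripper":-0.3},{"tx":6.4,"ty":5,"tz":6.3,"wx":0.56,"wy":-0.389,"wz":-0.62,"gripper":-0.3}]'; python3 s.py 611.5 -111 230 -94.65
```

```text
time: 8.8
tool_pos: [539.9, -135.6, 211.9]
tcp_rot: [1.921, 1.013, 0.706]
contact_force: [-0.1, -0.3, 0.1]
grip_width: 59.8
8.8 [-0.7   0.32  1.74  0.64  1.07  0.21] [-0.3   0.52  1.23  0.    1.39  1.35] [ 539.9 -135.6  211.9] [-0.1 -0.3  0.1] 59.77678179961161
delta [2.2  7.47 0.23] [ 0.426 -0.303 -0.474]
0.2 [-0.61  0.33  1.67  0.49  1.06  0.47]
0.4 [-0.52  0.35  1.58  0.35  1.08  0.73]
0.6000000000000001 [-0.44  0.39  1.48  0.21  1.15  0.97]
0.8 [-0.36  0.45  1.36  0.09  1.26  1.18]
1.0 [-0.3   0.52  1.23  0.    1.39  1.35]
```

```bash
python3 -m creep '[{"tx":0.3,"ty":1.1,"tz":0,"wx":0.06,"wy":-0.043,"wz":-0.068,"gripper":-0.3},{"tx":0.6,"ty":2.2,"tz":0,"wx":0.12,"wy":-0.087,"wz":-0.135,"gripper":-0.3},{"tx":0.9,"ty":3.2,"tz":0.1,"wx":0.18,"wy":-0.13,"wz":-0.2,"gripper":-0.3},{"tx":1.2,"ty":4.2,"tz":0.15,"wx":0.24,"wy":-0.17,"wz":-0.27,"gripper":-0.3},{"tx":1.5,"ty":5.3,"tz":0.2,"wx":0.3,"wy":-0.216,"wz":-0.34,"gripper":-0.3},{"tx":1.9,"ty":6.4,"tz":0.2,"wx":0.365,"wy":-0.26,"wz":-0.406,"gripper":-0.3},{"tx":2.2,"ty":7.47,"tz":0.23,"wx":0.426,"wy":-0.303,"wz":-0.474,"gripper":-0.3},{"tx":2.2,"ty":7.47,"tz":0.23,"wx":0.426,"wy":-0.303,"wz":-0.474,"gripper":-0.3}]'; python3 s.py 611.5 -111 123 -94.65
```

```text
time: 9.47
tool_pos: [613.5, -109.0, 228.7]
tcp_rot: [-2.623, 1.569, 2.012]
contact_force: [-1.9, 0.3, -0.1]
grip_width: 59.9
9.4667 [-0.3   0.52  1.23  0.    1.39  1.35] [-0.3   0.61  1.38 -0.    1.15  1.35] [ 613.5 -109.   228.7] [-1.9  0.3 -0.1] 59.88514721696469
delta [10.57 -0.18  0.23] [ 0.004 -0.001  0.001]
0.2 [-0.3   0.54  1.26  0.    1.34  1.35]
0.4 [-0.3   0.55  1.3   0.    1.29  1.35]
0.6000000000000001 [-0.3   0.57  1.33  0.    1.24  1.35]
0.8 [-0.3   0.59  1.36  0.    1.2   1.35]
1.0 [-0.3   0.61  1.38 -0.    1.15  1.35]
```

```bash
python3 -m creep '[{"tx":2,"ty":-0.1,"tz":0.1,"wx":0,"wy":0,"wz":0,"gripper":-0.3},{"tx":5,"ty":-0.1,"tz":0.1,"wx":0,"wy":0,"wz":0,"gripper":-0.3},{"tx":6,"ty":-0.1,"tz":0.1,"wx":0,"wy":0,"wz":0,"gripper":-0.3},{"tx":6,"ty":-0.1,"tz":0.1,"wx":0,"wy":0,"wz":0,"gripper":-0.3}]'; python3 s.py 611.5 -111 123 -94.65|head -2; python3 - <<'E'
from h import *
c=grab("top","top8"); crop(c,250,120,350,260,4,"top8.png")
c=grab("scene","scene8"); crop(c,240,120,400,240,5,"scene8.png")
E
```

```text
time: 9.8
tool_pos: [607.7, -111.2, 165.9]
tcp_rot: [-2.347, 1.563, 2.288]
contact_force: [-1.1, -0.5, -0.4]
grip_width: 59.3
9.8 [-0.31  0.56  1.34  0.    1.25  1.34] [-0.3   0.61  1.38 -0.    1.15  1.35] [ 607.7 -111.2  165.9] [-1.1 -0.5 -0.4] 59.319399223834886
delta [ 4.29  0.4  -0.03] [ 0.004 -0.005  0.006]
```

View pics/scene8.png

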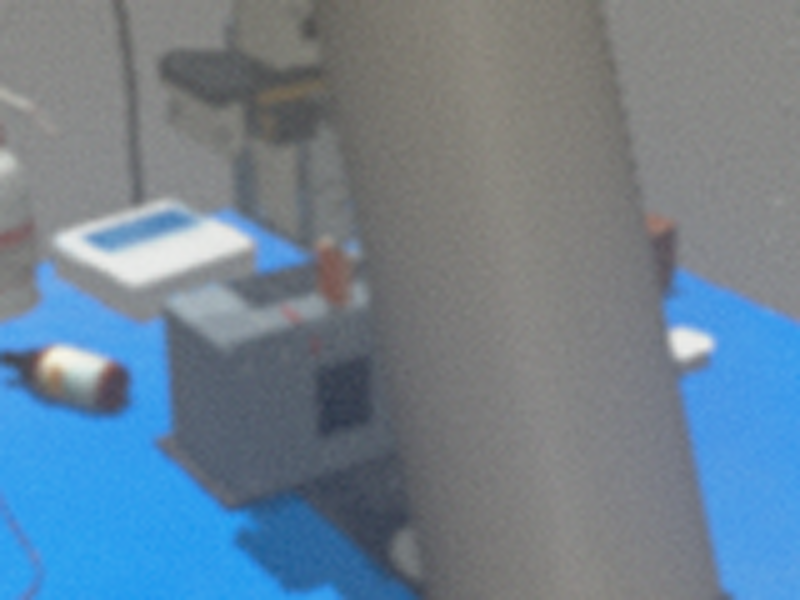

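View pics/top8.png

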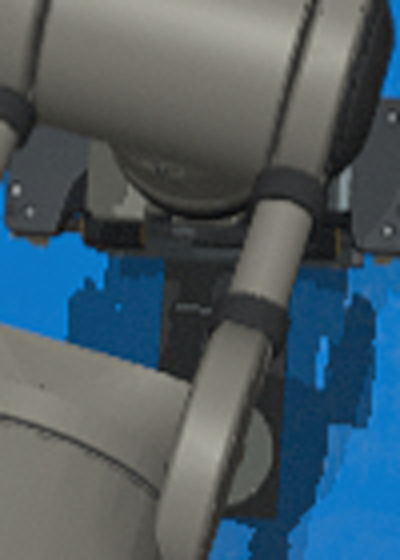

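```bash
python3 s.py 611.5 -111 123 -94.65|head -2;python3 -m creep '[{"tx":0.5,"ty":0,"tz":0,"wx":0,"wy":0,"wz":0,"gripper":-0.3},{"tx":1,"ty":0,"tz":0,"wx":0,"wy":0,"wz":0,"gripper":-0.3},{"tx":1,"ty":0,"tz":0,"wx":0,"wy":0,"wz":0,"gripper":-0.3},{"tx":1,"ty":0,"tz":0,"wx":0,"wy":0,"wz":0,"gripper":-0.3}]'; python3 s.py 611.5 -111 123 -94.65|head -2
```

```text
9.9 [-0.31  0.56  1.33  0.    1.25  1.34] [-0.3   0.61  1.38 -0.    1.15  1.35] [ 610.  -111.7  169.8] [0.1 0.2 0.8] 59.66305325573511
delta [ 4.68  0.14 -0.07] [ 0.004 -0.004 -0.001]
time: 10.23
tool_pos: [610.2, -111.1, 159.3]
tcp_rot: [2.756, 1.567, 1.108]
contact_force: [-0.8, -0.7, 0.6]
grip_width: 59.7
10.2333 [-0.31  0.57  1.34  0.    1.23  1.34] [-0.3   0.61  1.38 -0.    1.15  1.35] [ 610.2 -111.1  159.3] [-0.8 -0.7  0.6] 59.70657904470499
delta [ 3.63  0.12 -0.  ] [ 0.004 -0.004 -0.002]
```

```bash
python3 -m creep '[{"tx":1,"ty":0.1,"tz":0,"wx":0,"wy":0,"wz":0,"gripper":-0.3},{"tx":2,"ty":0.1,"tz":0,"wx":0,"wy":0,"wz":0,"gripper":-0.3},{"tx":3,"ty":0.1,"tz":0,"wx":0,"wy":0,"wz":0,"gripper":-0.3},{"tx":3.6,"ty":0.1,"tz":0,"wx":0,"wy":0,"wz":0,"gripper":-0.3},{"tx":3.6,"ty":0.1,"tz":0,"wx":0,"wy":0,"wz":0,"gripper":-0.3},{"tx":3.6,"ty":0.1,"tz":0,"wx":0,"wy":0,"wz":0,"gripper":-0.3}]'; python3 s.py 611.5 -111 123 -94.65|head -2; python3 - <<'E'
from h import *
c=grab("scene","scene9"); crop(c,240,120,400,240,5,"scene9.png")
E
```

```text
time: 10.73
tool_pos: [611.0, -110.8, 122.3]
tcp_rot: [-3.122, 1.567, 1.513]
contact_force: [-0.2, 0.1, 0.5]
grip_width: 59.7
10.7333 [-0.3   0.61  1.38  0.    1.15  1.34] [-0.3   0.61  1.38  0.    1.15  1.35] [ 611.  -110.8  122.3] [-0.2  0.1  0.5] 59.66812844735595
delta [-0.07  0.05  0.01] [ 0.004 -0.004  0.   ]
```

View pics/scene9.png

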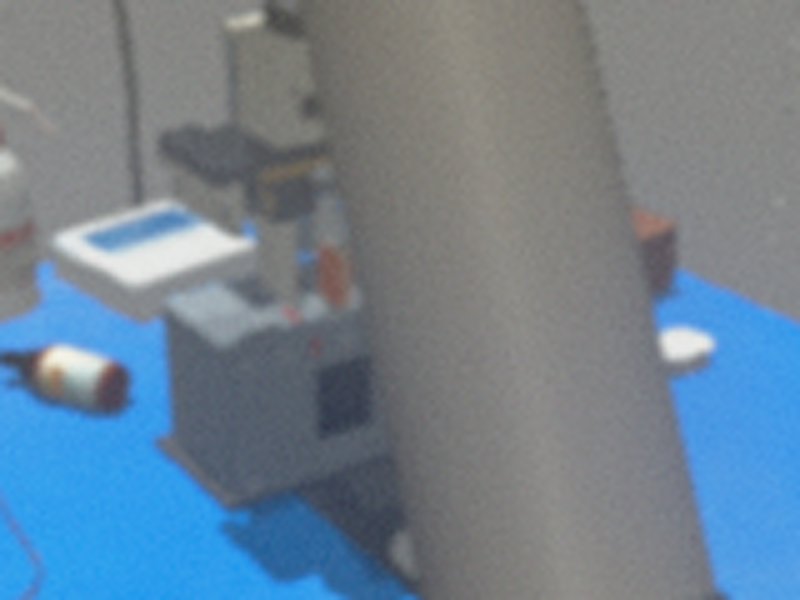

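The tab, at crop (332,275), is beside the left finger at crop (280,260), and the fingers are at tab height. Now I'll grip it.

```bash
python3 -m creep '[{"tx":0,"ty":0,"tz":0,"wx":0,"wy":0,"wz":0,"gripper":0},{"tx":0,"ty":0,"tz":0,"wx":0,"wy":0,"wz":0,"gripper":0.3},{"tx":0,"ty":0,"tz":0,"wx":0,"wy":0,"wz":0,"gripper":0.6},{"tx":0,"ty":0,"tz":0,"wx":0,"wy":0,"wz":0,"gripper":1},{"tx":0,"ty":0,"tz":0,"wx":0,"wy":0,"wz":0,"gripper":1},{"tx":0,"ty":0,"tz":0,"wx":0,"wy":0,"wz":0,"gripper":1},{"tx":0,"ty":0,"tz":0,"wx":0,"wy":0,"wz":0,"gripper":1},{"tx":0,"ty":0,"tz":0,"wx":0,"wy":0,"wz":0,"gripper":1}]'; python3 -m creep '[{"tx":0,"ty":0,"tz":0,"wx":0,"wy":0,"wz":0,"gripper":1},{"tx":0,"ty":0,"tz":0,"wx":0,"wy":0,"wz":0,"gripper":1},{"tx":0,"ty":0,"tz":0,"wx":0,"wy":0,"wz":0,"gripper":1},{"tx":0,"ty":0,"tz":0,"wx":0,"wy":0,"wz":0,"gripper":1}]'; python3 s.py 611.5 -111 122 -94.65|head -2
```

```text
time: 11.45
tool_pos: [611.3, -109.8, 123.1]
tcp_rot: [2.939, 1.565, 1.291]
contact_force: [0.4, 4.5, 1.7]
grip_width: 11.9
time: 11.78
tool_pos: [611.4, -109.9, 123.1]
tcp_rot: [2.9, 1.566, 1.252]
contact_force: [0.8, 4.5, 1.5]
grip_width: 11.5
11.7833 [-0.3   0.61  1.38  0.01  1.15  1.34] [-0.3   0.61  1.38  0.    1.15  1.35] [ 611.4 -109.9  123.1] [0.8 4.5 1.5] 11.497613154950471
delta [0.11 0.02 0.11] [ 0.005 -0.005 -0.001]
```

```bash
python3 -m creep '[{"tx":0,"ty":0,"tz":-0.2,"wx":0,"wy":0,"wz":0,"gripper":1},{"tx":0,"ty":0,"tz":-0.4,"wx":0,"wy":0,"wz":0,"gripper":1},{"tx":0,"ty":0,"tz":-0.7,"wx":0,"wy":0,"wz":0,"gripper":1},{"tx":0,"ty":0,"tz":-1.0,"wx":0,"wy":0,"wz":0,"gripper":1},{"tx":0,"ty":0,"tz":-1.3,"wx":0,"wy":0,"wz":0,"gripper":1},{"tx":0,"ty":0,"tz":-1.6,"wx":0,"wy":0,"wz":0,"gripper":1},{"tx":0,"ty":0,"tz":-1.8,"wx":0,"wy":0,"wz":0,"gripper":1},{"tx":0,"ty":0,"tz":-1.8,"wx":0,"wy":0,"wz":0,"gripper":1}]'; python3 s.py 611.5 -90 122 -94.65|head -2;  python3 - <<'E'
from h import *
c=grab("scene","scene10"); crop(c,270,150,340,210,11,"scene10.png")
c=grab("top","top10"); crop(c,250,120,350,260,4,"top10.png")
E
```

```text
time: 12.45
tool_pos: [612.7, -93.0, 123.1]
tcp_rot: [2.706, 1.567, 1.059]
contact_force: [-0.0, -5.5, -0.7]
grip_width: 12.2
12.45 [-0.28  0.6   1.39  0.    1.15  1.37] [-0.27  0.6   1.39  0.    1.14  1.38] [612.7 -93.  123.1] [-0.  -5.5 -0.7] 12.152939652788731
delta [ 0.11 -0.14 -0.29] [ 0.005 -0.003 -0.001]
```

View pics/scene10.png

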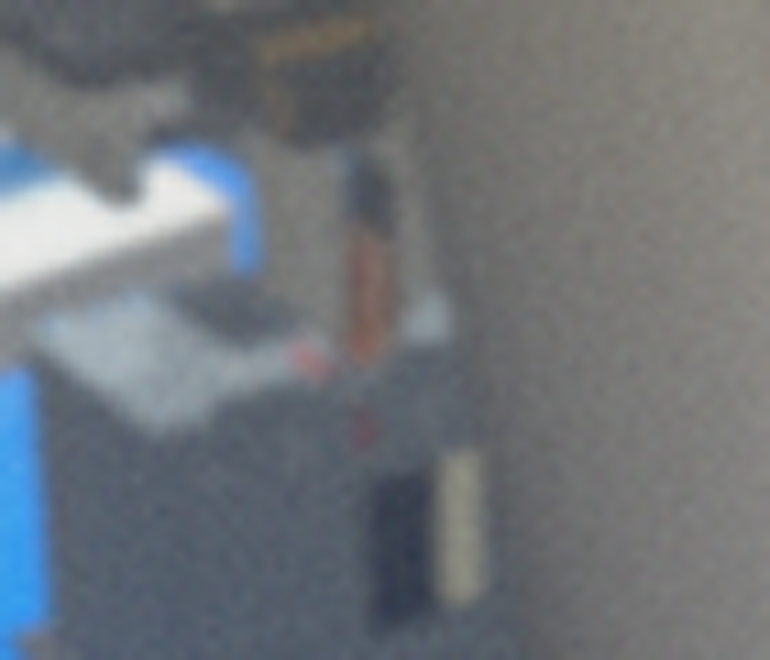

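View pics/top10.png

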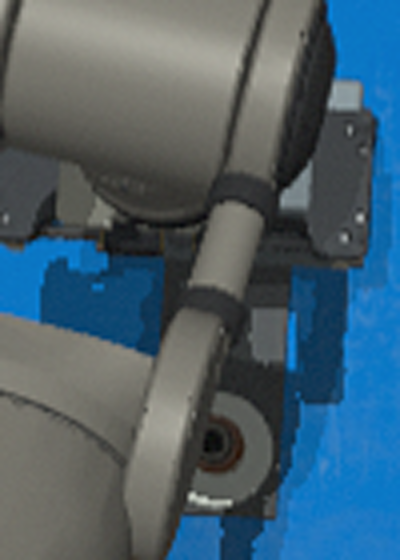

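The tab moved about 17 mm, the window is partly lit, and the bottle still stands at top crop (215,442). The -5.5 N reading fits the spring there. I'll move it 3 mm more.

```bash
python3 -m creep '[{"tx":0,"ty":0,"tz":-0.1,"wx":0,"wy":0,"wz":0,"gripper":1},{"tx":0,"ty":0,"tz":-0.2,"wx":0,"wy":0,"wz":0,"gripper":1},{"tx":0,"ty":0,"tz":-0.31,"wx":0,"wy":0,"wz":0,"gripper":1},{"tx":0,"ty":0,"tz":-0.31,"wx":0,"wy":0,"wz":0,"gripper":1},{"tx":0,"ty":0,"tz":-0.31,"wx":0,"wy":0,"wz":0,"gripper":1},{"tx":0,"ty":0,"tz":-0.31,"wx":0,"wy":0,"wz":0,"gripper":1},{"tx":0,"ty":0,"tz":-0.31,"wx":0,"wy":0,"wz":0,"gripper":1}]'; python3 s.py 611.5 -90 122 -94.65|head -2;  python3 - <<'E'
from h import *
c=grab("scene","scene11"); crop(c,270,150,340,210,11,"scene11.png")
# predicted pixel of tab at different openings: centre front edge of tab, lamp frame
yl=np.array([.081,.9967,0]); xl=np.array([.9967,-.081,0]); t0=np.array([611.45,-111.05,0])
s=load("scene0")
for cc,n in((s,"0"),(c,"now")):
    for d in(0,16,20,24): print(n,d,proj(cc,[t0+yl*d-12*xl+[0,0,120], t0+yl*d-12*xl+[0,0,148]]).round(1).tolist())
c=grab("top","top11"); crop(c,250,120,350,260,4,"top11.png")
P=cloud(c); H=P[...,2]; ok=c["z_map"]>0
sub=np.zeros((400,640),bool); sub[218:248,288:318]=1
for lo,hi in((98,120),(80,93),):
    m=sub&ok&(H>lo)&(H<hi); print(lo,m.sum(),P[m].mean(0).round(1))
E
```

```text
time: 13.13
tool_pos: [613.0, -90.4, 123.1]
tcp_rot: [2.663, 1.568, 1.015]
contact_force: [1.0, -5.6, -1.3]
grip_width: 11.9
13.1333 [-0.27  0.6   1.39  0.    1.15  1.37] [-0.27  0.6   1.39  0.    1.14  1.38] [613.  -90.4 123.1] [ 1.  -5.6 -1.3] 11.878639742804886
delta [ 0.11 -0.15 -0.03] [ 0.004 -0.003 -0.001]
0 0 [[309.4, 179.8], [309.1, 171.1]]
0 16 [[304.7, 181.1], [304.5, 172.4]]
0 20 [[303.5, 181.5], [303.3, 172.7]]
0 24 [[302.4, 181.8], [302.1, 173.0]]
now 0 [[309.4, 179.8], [309.1, 171.1]]
now 16 [[304.7, 181.1], [304.5, 172.4]]
now 20 [[303.5, 181.5], [303.3, 172.7]]
now 24 [[302.4, 181.8], [302.1, 173.0]]
98 28 [ 488.  -102.3  106.9]
80 44 [ 487.4 -104.    85.3]
```

View pics/scene11.png

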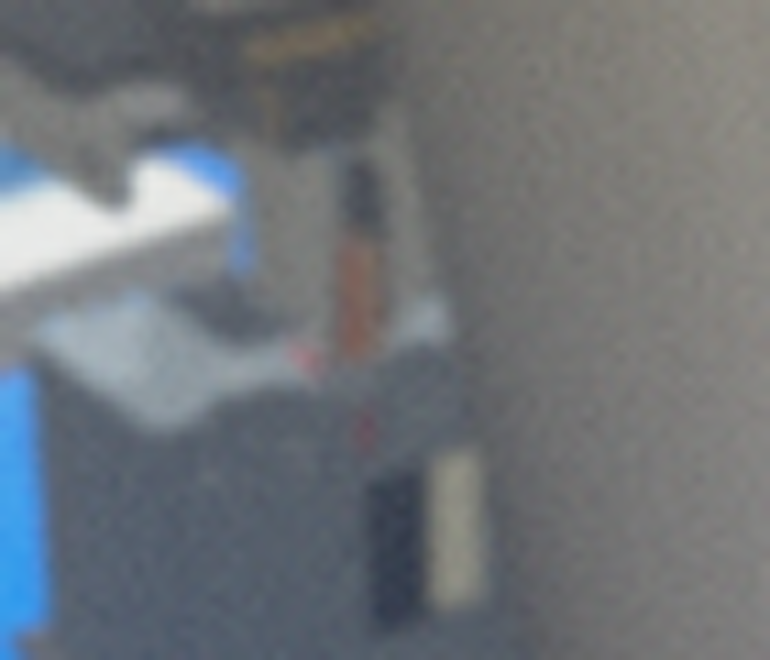

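View pics/top11.png

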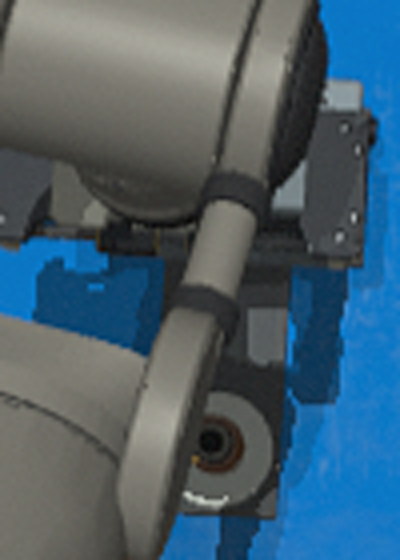

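```bash
python3 -m creep '[{"tx":0,"ty":0,"tz":0,"wx":0,"wy":0,"wz":0,"gripper":1},{"tx":0,"ty":0,"tz":0,"wx":0,"wy":0,"wz":0,"gripper":1},{"tx":0,"ty":0,"tz":0,"wx":0,"wy":0,"wz":0,"gripper":1},{"tx":0,"ty":0,"tz":0,"wx":0,"wy":0,"wz":0,"gripper":1},{"tx":0,"ty":0,"tz":0,"wx":0,"wy":0,"wz":0,"gripper":1},{"tx":0,"ty":0,"tz":0,"wx":0,"wy":0,"wz":0,"gripper":1}]'; python3 - <<'E'
from h import *
a=load("scene0"); b=grab("scene","scene12"); t=grab("top","top12")
for c in(a,b):
    f=c["frame"].astype(int); m=np.zeros((400,640),bool); m[165:184,292:315]=1
    m&=(f[...,0]-f[...,2]>45); v,u=np.nonzero(m); print(m.sum(),u.mean(),v.mean(), [(r,u[v==r].min(),u[v==r].max()) for r in range(172,183,3) if (v==r).any()])
a=load("top0")
g=[cv2.cvtColor(x["frame"],cv2.COLOR_RGB2GRAY).astype(int) for x in(a,t)]
for n,(u0,v0,u1,v1) in dict(v=(352,150,382,182),loupe=(388,178,430,202),ring=(220,270,246,294)).items(): print(n,np.abs(g[0]-g[1])[v0:v1,u0:u1].mean())
E
```

```text
time: 13.73
tool_pos: [613.0, -90.4, 123.2]
tcp_rot: [2.664, 1.567, 1.017]
contact_force: [0.7, -6.0, -1.2]
grip_width: 12.0
13 306.0 170.0 []
0 nan nan []
v 5.163541666666666
loupe 5.415674603174603
ring 36.95352564102564<stdin>:5: RuntimeWarning: Mean of empty slice.
  ret = ret.dtype.type(ret / rcount)
```

```bash
python3 - <<'E'
from h import *
c=load("top12"); cv2.imwrite("pics/top12.png",cv2.cvtColor(c["frame"],cv2.COLOR_RGB2BGR))
c=load("scene12"); crop(c,240,160,340,290,5,"scene12.png")
E
```

View pics/top12.png

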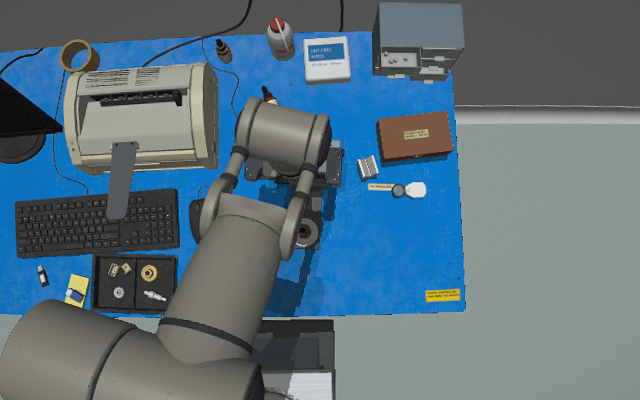

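View pics/scene12.png

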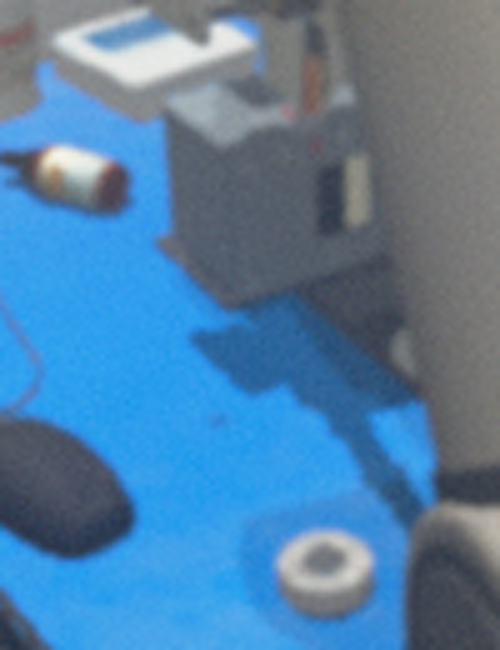

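The ring gauge is only hidden by the arm in the top view. In the scene view it sits at crop (325,570), where it was before. The window at crop (345,190) is lit on half its width, the shutter is held at about 6 N, and the bottle stands at top pixel (304,231). I'm handing in.

```bash
python3 -c "
from plant import *
print(close_job())
o=get_obs(); print(o['time'],o['tool_pos'],o['contact_force'],o['grip_width'])"
```

```text
the job is handed in; nothing more can be done
None
the job is handed in; nothing more can be done
```

The bottle is standing upright on the pad, released, and the shutter is held half open with the fingers gripping its tab. I handed the job in at about 14 s of the 45 s allowed. The hand-in gives no verdict, so everything below comes from my own checks.

- **Bottle:** I used the one farthest to the robot's right. It stands about 2 mm from the pad centre and nearly vertical, and it looked the same in the last picture with the shutter held.
- **Shutter:** The fingers moved the tab about 19.5 mm from closed, and the window looked lit over half its width. The wrist read about 6 N, as the spring should give at half travel. It was never near fully open.
- **Bystanders:** The V-block and loupe show no change. The ring gauge was hidden by the arm in the last top view, but the scene view shows it in its place.

**Checks that failed or disagreed:**
- My code to find the orange tab by colour found nothing in the last scene picture, so the half-open reading rests on the finger travel, the force and the lit window.
- While lowering the bottle I felt no clear contact force. The depth readings suggest it slipped a couple of millimetres in the grip as it touched the pad.

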